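# Make up the kits for two model buildings

## Task

Make up the parts kits for two model buildings from the plaster parts standing on the bench: the dome, the three-arched window and the short stout column go into the long tray, and the stepped square tower roof and the single-arched window into the short tray. Stand each part upright, flat on the tray's floor, one part to a compartment (any compartment of its tray will do), without tipping any part over. The tall slim column is not needed: leave it, the glue bottle and the tub standing where they are.

Things in the scene. Friction and masses are not known exactly. Their poses are not given: they have to be found in the camera images.
- long_tray: The long kit tray: plywood tray fixed to the bench, 264 x 92 mm, floor 4 mm thick; wooden strips 6 mm wide standing 5 mm above the floor (9 mm above the bench) frame three square compartments in a row along its x axis, each 80 x 80 mm inside, centres at x = -86, 0 and +86 mm, y = 0. Origin: centre of the underside, z up, x along the row; the floor's upper face is at z = 4 mm.
- short_tray: The short kit tray: plywood tray fixed to the bench, 178 x 92 mm, floor 4 mm thick; wooden strips 6 mm wide standing 5 mm above the floor (9 mm above the bench) frame two square compartments in a row along its x axis, each 80 x 80 mm inside, centres at x = -43 and +43 mm, y = 0. Origin: centre of the underside, z up, x along the row; the floor's upper face is at z = 4 mm.
- dome: Plaster dome: a round drum 56 mm across and 38 mm high with plain upright sides, carrying a rounded cap, 58 mm high in all; about 120 g. Origin: centre of its underside, z up.
- triple_window: Plaster window block with three dark arches on each broad face: a plain rectangular block 60 mm long (its x), 24 mm thick (its y), 52 mm high, about 90 g. Origin: centre of its underside, z up.
- single_window: Plaster window block with one dark arch on each broad face: 34 mm long (its x), 24 mm thick (its y), 53 mm high with a half-round top, flat upright broad faces; about 60 g. Origin: centre of its underside, z up.
- short_column: Short stout plaster column, round, 40 mm across at foot and head (6 mm high each), shaft 36 mm across between them, 44 mm high, about 70 g. Origin: centre of its underside, z up.
- tower_roof: Plaster tower roof: a square block 50 x 50 mm and 36 mm high with plain upright sides, carrying two smaller square steps (38 mm and 22 mm wide, 9 mm high each), 54 mm high in all, about 130 g; its sides lie along its x and y. Origin: centre of its underside, z up.
- tall_column: Tall slim plaster column, round, 28 mm across, 64 mm high, about 50 g; a spare that stays in the stock. Origin: centre of its underside, z up.
- glue_bottle: White plastic glue bottle with a black cap, 60 mm across, 150 mm high, loose, standing at the side of the stock (the robot's right); leave alone. Origin: centre of its underside, z up.
- tub: Empty round white plastic tub, 90 mm across its rim, 60 mm high, loose, standing beyond the trays; leave alone. Origin: centre of its underside, z up.
There are look-alikes about, which are no part of the job. What is shaped like the dome but orange is not meant.

How it is judged:
By the outcome, as a careful person would: the job done as asked, in the order asked, and still so for the second after the job is handed in, with the robot touching nothing.
It also fails if it takes over 128 s, if anything falls off the work surface, if the arm or the gripper's body presses on something with over 40 N, if the wrist force passes 120 N, or if a joint passes its speed limit or range.

## Robot

A 6-joint arm with a two-finger parallel gripper is mounted at the origin on the work surface. World frame = base frame: x ahead of the robot, y to its left, z up, the work surface at z = 0. Lengths are in m, angles in rad, forces in N, time in s.
With the tool pointing down it reaches from about 0.3 to 0.775 m from the base axis. Payload 14.6 kg.
Tool frame: the origin (TCP) lies on the centre line of the jaws, within the pads' length; the fingertips stand 19 mm ahead of it and the grasp point (between the pads) is the TCP (ctrl.tip_reach is the distance from the TCP to the fingertips, in m); x points along the fingers, y is the direction in which the jaws open and shut, and the axes are right-handed (so a half turn about x gives the same grasp; the last joint's range is limited). The gripper opens to 94 mm and grips with 3 to 60 N. Pads are 16 mm wide; open, the fingers measure 119 mm over their backs; the gripper's body (75 mm by 177 mm) begins 78 mm behind the grasp point.
Start: joints at [-1.244, 0.3, 1.521, -0, 1.321, -0.067], TCP at [0.211, -0.508, 0.224] pointing down, gripper open.
Joint ranges: [-3.03, 3.03], [-0.79, 2.21], [0.23, 2.52], [-1.04, 4.18], [0, 3.07], [-2.55, 2.55]. Speed limits (rad/s): [2.22, 2.22, 2.57, 3.14, 3.14, 3.14].

## Interface

Orientations are given as [roll, pitch, yaw] about the fixed x, y, z axes, in that order (R = Rz(yaw) Ry(pitch) Rx(roll)).
In Python, from station import ctrl, optics, models gives the robot as it stands. The module is installed in compiled form; this text tells all that it offers.
- The arm moves only by the tool arm_command, never from a script. Its argument "deltas" is a list of rows, each an object with "translation": the shift along the tool's x, y, z in units of 25 mm (1.0 is 25 mm), a list of three; "turn": the turn, a rotation vector about the tool's x, y, z in units of 5 degrees (1.0 is 5 degrees), a list of three. In form: [{"translation": [x, y, z], "turn": [rx, ry, rz]}, ...]. A call has 1 to 12 rows; each row is the pose to reach, as a shift and turn from the pose commanded when the call began, along the tool's axes at that moment; what a row does not reach only later rows make up. A row lasts 1/12 s, in which the tool goes at most 41.7 mm and 7.16 degrees, less where a joint would pass 70% of its speed; a pose out of reach is approached as far as the arm can. A call with a gripper value outside its range is refused whole. "gripper" is the finger opening in mm, from 0 to 94, set as the call begins (left out, the last holds). The fingers move at their own pace and stop on an object; "force" is the grip in N (left out, the last holds). Time passes only in rows, so rows that repeat a pose let the fingers close. It gives the time, the measured TCP pose, the force and the opening at its end, in the units of the state.
- ctrl.get_obs(): the state, without advancing time (a new reading comes with each control period).
- optics.camera(name): name is "scene" or "top" or "wrist"; returns the picture (400x640x3 uint8, red, green, blue); there is no depth.
- optics.get_calibration(name): a dict with "K" (3x3 intrinsics, pixels), "k1" (the pictures are not rectified: a ray, as slopes to the right and down, at radius r is drawn at 1 + k1 r^2 times it, then the intrinsics apply), "origin" and "orientation" of the camera in the world. Camera axes: x right, y down, z forward; pixel columns grow to the right and rows downward; lengths in m; the calibration is good to about 2 mm. A picture is of the moment at which its call begins: read the wrist's pose just before it. get_calibration takes no time and is no camera call; for the wrist camera it gives the pose at the moment of the call.
- ctrl.hand_in(): hands the job in, once; it reports no verdict.
Trained networks look in the newest picture that a camera, given by its name, has taken for a name from the list of things; names that differ only in an ending like _2 or _b are one class to them, and where a whole thing is asked for, a point or a joint stands for the part that bears it (a point fixed in the world has none). Each returns a list of dicts, best first, with "score" (0 to 1); they miss things now and then, are a little off and sometimes report something else, mostly with a low value. They report only what shows in the picture. A call takes as long as a camera call. They do not tell look-alikes from the thing itself.
- models.look_for(target, camera): "box" ([left, top, right, bottom] in pixels, round what is visible of it).
- models.cut_out(target, camera): "pixels" (400x640 bool, what is visible of it) and "box" ([left, top, right, bottom] in pixels, round what is visible of it).
- models.mark_of(target, camera): "at" ([column, row] in pixels: a listed point, or the origin of a listed thing).
The state is a dict: "time_s": time; "qpos": joint angles; "joint_vel": joint speeds; "tau": joint torques, N m; "ee_pos": TCP position; "eef_rot": TCP orientation; "force": force on the tool from outside, world axes, zero at the start; "moment": the same for the moment, N m; "grip_width": finger opening in m.
Only numpy, scipy, OpenCV 4.12 (cv2) and the standard library are available. Lean on these libraries where they do the work, as an engineer would, in place of code of your own. Each camera call takes 0.05 s, during which the arm holds its last target.

## Working session

There is one attempt and no reset: what is moved stays moved. The work goes in short steps, Python scripts to look and compute and a tool call to move; the robot and the scene stay as the last step left them, time stands still between calls to the robot, and variables do not carry over. Pictures are saved under pics/ and viewed, and the job is handed in when it is done.

Besides the shell and the picture viewer there is one more tool, called after "Emit:" as a command line: name --argument value ..., lists and objects as JSON in quotes. arm_command: Moves the arm, as the interface text tells. Its arguments: {"type":"object","properties":{"deltas":{"type":"array"},"gripper":{"type":"number"},"force":{"type":"number"}},"required":["deltas"]}

```bash
mkdir -p pics
python3 - <<'E'
from station import ctrl, optics, models
import cv2
print(ctrl.get_obs())
for n in ("scene","top","wrist"):
    im=optics.camera(n); cv2.imwrite(f"pics/{n}0.png",im[:,:,::-1]); print(n,optics.get_calibration(n))
print(ctrl.tip_reach)
E
```

```text
{'time_s': 0.0, 'qpos': array([-1.24360686e+00,  3.00466233e-01,  1.52160237e+00,  1.71628378e-05,
        1.32066523e+00, -6.66121151e-02]), 'joint_vel': array([-0.0017058 , -0.00092596, -0.00040336, -0.00012399, -0.0001913 ,
        0.00044195]), 'tau': array([ 2.64262766e-03, -5.31805658e+01, -3.52736878e+01,  7.09651038e-02,
        2.43651151e-02, -9.50523577e-05]), 'ee_pos': array([ 0.21095344, -0.50767498,  0.22387998]), 'eef_rot': array([-1.65197478,  1.56965503,  1.8834152 ]), 'force': array([0.10544341, 0.45059389, 0.89781951]), 'moment': array([-0.02801649,  0.04268944, -0.0173778 ]), 'grip_width': 0.09391752738783513}
scene {'K': array([[454.61012777,   0.        , 317.53401189],
       [  0.        , 454.61012777, 203.22222251],
       [  0.        ,   0.        ,   1.        ]]), 'k1': -0.06540219155265437, 'origin': array([ 1.22884989, -0.87434892,  0.70798163]), 'orientation': array([-2.1594981 ,  0.02221148,  0.71525964])}
top {'K': array([[484.20707761,   0.        , 323.02002693],
       [  0.        , 484.20707761, 196.88167036],
       [  0.        ,   0.        ,   1.        ]]), 'k1': -0.01148127152506568, 'origin': array([ 0.38025909, -0.08975444,  1.5936164 ]), 'orientation': array([-3.01167203, -0.01852494, -1.58978858])}
wrist {'K': array([[352.92712824,   0.        , 316.26014958],
       [  0.        , 352.92712824, 194.59764361],
       [  0.        ,   0.        ,   1.        ]]), 'k1': -0.00772464423730861, 'origin': array([ 0.2849784 , -0.47699991,  0.38583739]), 'orientation': array([ 2.86445027e+00,  1.72478144e-03, -1.17795881e+00])}
0.019
```

View pics/scene0.png

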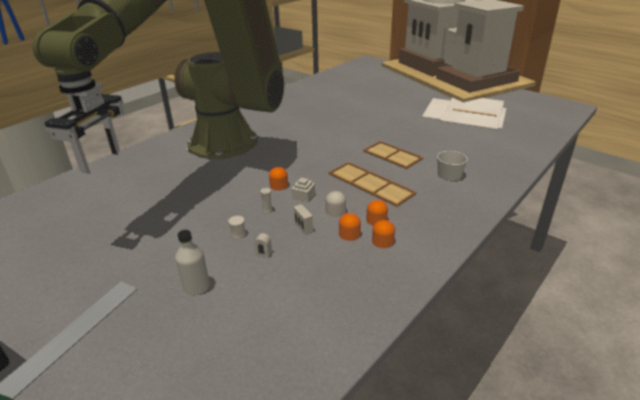

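View pics/top0.png

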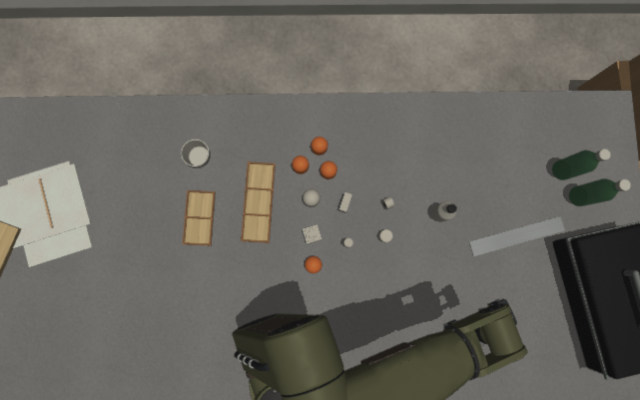

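View pics/wrist0.png

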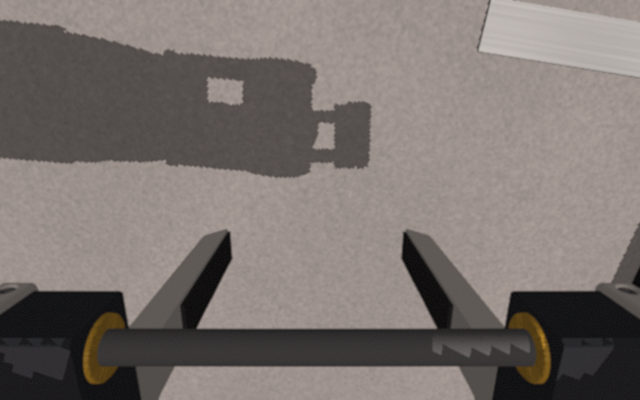

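The top view shows the white dome at (311,198), triple window (345,202), single window (389,203), short column (386,236), tall column (348,243) and tower roof (312,234). The orange look-alikes are near the dome. The trays are at about (258,203) and (200,218), the bottle at (448,211) and the tub at (196,154).

```bash
cat > h.py <<'E'
from station import ctrl, optics, models
import numpy as np, cv2
from scipy.spatial.transform import Rotation as Rn
def Rm(rpy): return Rn.from_euler('xyz',rpy).as_matrix()
def ray(c,uv):
    K=c['K'];d=np.array([(uv[0]-K[0,2])/K[0,0],(uv[1]-K[1,2])/K[1,1]])
    s=d.copy()
    for _ in range(20): s=d/(1+c['k1']*(s@s))
    return Rm(c['orientation'])@np.array([s[0],s[1],1.])
def back(c,uv,z):
    r=ray(c,uv);o=np.array(c['origin']);return o+r*(z-o[2])/r[2]
def proj(c,P):
    p=(np.atleast_2d(P)-c['origin'])@Rm(c['orientation']);s=p[:,:2]/p[:,2:]
    s=s*(1+c['k1']*(s**2).sum(1,keepdims=True));return s*[c['K'][0,0],c['K'][1,1]]+c['K'][:2,2]
E
python3 - <<'E'
from h import *
T=optics.get_calibration('top');S=optics.get_calibration('scene')
optics.camera('top');optics.camera('scene')
H=dict(dome=.058,triple_window=.052,short_column=.044,tower_roof=.054,single_window=.053,tall_column=.064,glue_bottle=.15,tub=.06,long_tray=.009,short_tray=.009)
for n in H:
  for cam,c in (('top',T),('scene',S)):
    for m in models.mark_of(n,cam)[:3 if n=='dome' else 1]:
      print(n,cam,round(m['score'],2),np.round(m['at'],1),np.round(back(c,m['at'],0)[:2],3))
  for m in models.cut_out(n,'top')[:1]:
      ys,xs=np.nonzero(m['pixels']); r=cv2.minAreaRect(np.c_[xs,ys].astype(np.float32))
      print('   cut',round(m['score'],2),r, np.round(back(T,r[0],H[n]/2)[:2],3))
E
```

```text
dome top 0.84 [300.4 165.7] [ 0.694 -0.05 ]
dome top 0.83 [321.4 145.5] [ 0.762 -0.121]
dome top 0.78 [307.9 199.9] [ 0.579 -0.073]
dome scene 0.93 [347.3 234.6] [ 0.674 -0.145]
dome scene 0.93 [280.1 185.7] [ 0.373 -0.083]
dome scene 0.82 [336.7 208.8] [ 0.58  -0.072]
   cut 0.81 ((311.0000305175781, 197.50001525878906), (16.26345443725586, 16.26345443725586), 45.0) [ 0.583 -0.083]
triple_window top 0.43 [341.5 198.8] [ 0.58  -0.184]
triple_window scene 0.59 [305.  229.6] [ 0.577 -0.197]
   cut 0.71 ((345.6000061035156, 201.69998168945312), (7.905693531036377, 19.922346115112305), 18.43494987487793) [ 0.567 -0.196]
short_column top 0.68 [387.3 237.4] [ 0.45  -0.332]
   cut 0.71 ((195.0, 152.5), (27.0, 28.0), 90.0) [0.74  0.297]
tower_roof top 0.55 [310.  236.2] [ 0.458 -0.078]
tower_roof scene 0.75 [304.2 194.4] [ 0.461 -0.074]
   cut 0.65 ((311.95001220703125, 233.3500213623047), (15.17893123626709, 14.862703323364258), 71.56504821777344) [ 0.466 -0.085]
single_window top 0.63 [387.8 203.7] [ 0.562 -0.338]
single_window scene 0.62 [262.6 251.7] [ 0.557 -0.329]
   cut 0.6 ((387.9000
[... 322 characters left out ...]
01]
glue_bottle top 0.93 [437.9 211.5] [ 0.533 -0.504]
glue_bottle scene 0.82 [196.8 284.2] [ 0.526 -0.502]
   cut 0.58 ((443.5, 211.0), (20.0, 25.0), 90.0) [ 0.527 -0.503]
tub top 0.68 [199.7 155.5] [0.734 0.287]
tub scene 0.62 [449.  173.4] [0.728 0.298]
long_tray top 0.95 [259.  201.1] [0.577 0.089]
long_tray scene 0.76 [370.5 182.3] [0.571 0.102]
   cut 0.89 ((257.698486328125, 201.9276885986328), (28.7889404296875, 80.54247283935547), 3.1798300743103027) [0.574 0.093]
short_tray top 0.55 [199.7 218.3] [0.524 0.284]
short_tray scene 0.83 [391.3 151.4] [0.508 0.31 ]
   cut 0.73 ((198.76806640625, 217.138427734375), (30.212257385253906, 54.432003021240234), 2.862405300140381) [0.527 0.286]
```

```bash
cat >> h.py <<'E'
def plan(p,a_deg):
    """TCP target p, jaw axis yaw a (deg). prints translation/turn in call units"""
    o=ctrl.get_obs();R=Rm(o['eef_rot']);d=np.array(p)-o['ee_pos']
    best=None
    for k in (-360,-180,0,180,360):
        a=np.radians(a_deg+k);y=np.array([np.cos(a),np.sin(a),0]);x=np.array([0,0,-1.]);z=np.cross(x,y)
        rv=Rn.from_matrix(R.T@np.c_[x,y,z]).as_rotvec()
        dq1=np.arctan2(p[1],p[0])-np.arctan2(o['ee_pos'][1],o['ee_pos'][0])
        for s in (rv,):
            q6=[o['qpos'][5]+sg*(s[0]+dq1) for sg in (1,)]
            if best is None or abs(q6[0])<abs(best[0])-1e-6: best=(q6[0],s)
    t=R.T@d/.025; u=np.degrees(best[1])/5
    print('translation',np.round(t,2),'turn',np.round(u,2),'q6~',round(best[0],2),'rows>=',int(np.ceil(max(np.linalg.norm(d)/.0417,np.linalg.norm(u)*5/7.16))))
    return t,u
def jaw():
    o=ctrl.get_obs();y=Rm(o['eef_rot'])[:,1];return np.degrees(np.arctan2(y[1],y[0]))
def shot(n,fn):
    c=optics.get_calibration(n);im=optics.camera(n);cv2.imwrite('pics/'+fn,im[:,:,::-1]);return c,im
E
python3 - <<'E'
from h import *
c=optics.get_calibration('wrist');print(Rm(c['orientation']));o=ctrl.get_obs();print(Rm(o['eef_rot']),jaw())
R=Rm(o['eef_rot']);print('cam in tool',R.T@(c['origin']-o['ee_pos']));print(R.T@Rm(c['orientation']))
print(back(c,(316,194),0)-o['ee_pos'])
plan([.43,-.2,.25],90)
E
```

```text
[[ 3.82810644e-01 -8.88469287e-01 -2.53136992e-01]
 [-9.23826415e-01 -3.68418610e-01 -1.03983084e-01]
 [-8.74602049e-04  2.73660472e-01 -9.61825962e-01]]
[[ 1.69003196e-05  3.83685298e-01 -9.23463909e-01]
 [ 5.20853440e-06 -9.23463910e-01 -3.83685298e-01]
 [-1.00000000e+00  1.67451062e-06 -1.76052733e-05]] -67.43785384518584
cam in tool [-1.61792727e-01 -1.25857731e-04 -8.01433162e-02]
[[ 8.76259889e-04 -2.73677406e-01  9.61821142e-01]
 [ 9.99999168e-01 -6.70854259e-04 -1.10192713e-03]
 [ 9.46814369e-04  9.61821307e-01  2.73676591e-01]]
[-0.02715631 -0.0103483  -0.22445407]
translation [ -1.02  -8.01 -12.81] turn [ 4.51 -0.    0.  ] q6~ 1.07 rows>= 10
```

```bash
python3 -c "
from h import *
plan([.45,-.2,.25],90)"
```

```text
translation [ -1.02  -7.71 -13.55] turn [ 4.51 -0.    0.  ] q6~ 1.09 rows>= 10
```

Emit:
arm_command --deltas '[{"translation": [-1.0, -7.7, -13.6], "turn": [4.51, 0, 0]}, {"translation": [-1.0, -7.7, -13.6], "turn": [4.51, 0, 0]}, {"translation": [-1.0, -7.7, -13.6], "turn": [4.51, 0, 0]}, {"translation": [-1.0, -7.7, -13.6], "turn": [4.51, 0, 0]}, {"translation": [-1.0, -7.7, -13.6], "turn": [4.51, 0, 0]}, {"translation": [-1.0, -7.7, -13.6], "turn": [4.51, 0, 0]}, {"translation": [-1.0, -7.7, -13.6], "turn": [4.51, 0, 0]}, {"translation": [-1.0, -7.7, -13.6], "turn": [4.51, 0, 0]}, {"translation": [-1.0, -7.7, -13.6], "turn": [4.51, 0, 0]}, {"translation": [-1.0, -7.7, -13.6], "turn": [4.51, 0, 0]}, {"translation": [-1.0, -7.7, -13.6], "turn": [4.51, 0, 0]}, {"translation": [-1.0, -7.7, -13.6], "turn": [4.51, 0, 0]}]' --gripper 80

```text
time_s: 2.75
ee_pos: [0.4516, -0.1989, 0.2494]
eef_rot: [0.498, 1.571, -2.641]
force: [0.3, -0.9, -0.2]
grip_width: 0.0797
```

Emit:
arm_command --deltas '[{"translation": [0, 0, 0], "turn": [0, 0, 0]}, {"translation": [0, 0, 0], "turn": [0, 0, 0]}, {"translation": [0, 0, 0], "turn": [0, 0, 0]}]'

```text
time_s: 3.0
ee_pos: [0.4506, -0.2005, 0.2494]
eef_rot: [0.156, 1.571, -2.987]
force: [0.1, 0.4, 0.2]
grip_width: 0.0798
```

Run:
```python
from h import *
print(ctrl.get_obs()['ee_pos'],jaw())
c,im=shot('wrist','w1.png')
H=dict(dome=.058,triple_window=.052,short_column=.044,tower_roof=.054,single_window=.053,tall_column=.064)
for n in H:
    for m in models.mark_of(n,'wrist')[:3]: print(n,round(m['score'],2),np.round(m['at'],1),np.round(back(c,m['at'],0)[:2],3))
    for m in models.cut_out(n,'wrist')[:2]: print('  cut',round(m['score'],2),m['box'])
```

```text
[ 0.45061404 -0.20052945  0.24940834] -90.07495171931382
dome 0.82 [206.6  39.6] [ 0.588 -0.082]
dome 0.7 [222.4 225.6] [ 0.374 -0.083]
  cut 0.96 [166.1, 4.8, 230.8, 70.9]
  cut 0.8 [190.9, 207.9, 246.2, 258.0]
triple_window 0.79 [310.3  61. ] [ 0.566 -0.194]
  cut 0.59 [286.9, 16.6, 331.1, 89.9]
short_column 0.67 [418.  160.7] [ 0.455 -0.32 ]
short_column 0.44 [589.8  93.6] [ 0.531 -0.508]
  cut 0.81 [401.3, 144.4, 446.3, 185.9]
tower_roof 0.59 [215.1 152.6] [ 0.465 -0.081]
tower_roof 0.53 [44.2 53.6] [0.575 0.098]
tower_roof 0.41 [589.2  91.3] [ 0.534 -0.507]
  cut 0.7 [173.8, 128.0, 242.9, 182.3]
single_window 0.95 [435.5  63.7] [ 0.563 -0.331]
single_window 0.47 [312.4 176.4] [ 0.436 -0.195]
  cut 0.69 [421.9, 36.9, 465.2, 79.0]
tall_column 0.87 [313.  176.2] [ 0.436 -0.196]
tall_column 0.26 [211.9 154.6] [ 0.463 -0.077]
  cut 0.74 [295.9, 165.4, 324.4, 204.6]
  cut 0.69 [166.0, 3.6, 231.4, 70.1]
```

View pics/w1.png

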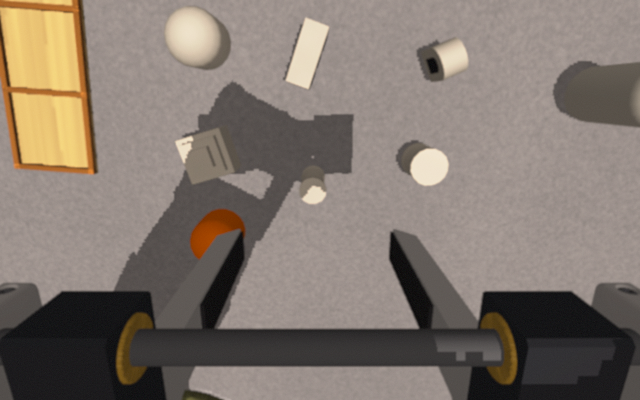

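The wrist view shows all six parts. The dome is at (194,37), triple window (307,53), single window (445,60), short column (428,166), roof (208,155, in shadow) and tall column (313,187). I'll fit each part's silhouette for position and yaw.

```bash
cat >> h.py <<'E'
from scipy.optimize import minimize
def cyl(r,z): t=np.linspace(0,2*np.pi,40,endpoint=False);return np.c_[r*np.cos(t),r*np.sin(t),0*t+z]
def box(a,b,z): return np.array([[s*a/2,t*b/2,z] for s in(-1,1) for t in(-1,1)])
def shape(n):
    if n=='dome':
        return np.vstack([cyl(.028,0),cyl(.028,.038)]+[cyl(.028*np.cos(t),.038+.020*np.sin(t)) for t in np.linspace(0,1.57,8)])
    if n=='triple_window': return np.vstack([box(.06,.024,0),box(.06,.024,.052)])
    if n=='single_window':
        t=np.linspace(0,np.pi,15);return np.vstack([box(.034,.024,0)]+[np.c_[.017*np.cos(t),0*t+s*.012,.036+.017*np.sin(t)] for s in(-1,1)])
    if n=='short_column': return np.vstack([cyl(.02,0),cyl(.02,.044)])
    if n=='tall_column': return np.vstack([cyl(.014,0),cyl(.014,.064)])
    if n=='tower_roof': return np.vstack([box(.05,.05,0),box(.05,.05,.036),box(.038,.038,.045),box(.022,.022,.054)])
    if n=='long_tray': return np.vstack([box(.264,.092,0),box(.264,.092,.009)])
    if n=='short_tray': return np.vstack([box(.178,.092,0),box(.178,.092,.009)])
def hull(c,n,x,y,a,z=0):
    P=shape(n);C,S=np.cos(a),np.sin(a)
    W=np.c_[C*P[:,0]-S*P[:,1]+x,S*P[:,0]+C*P[:,1]+y,P[:,2]+z]
    return cv2.convexHull(proj(c,W).astype(np.float32))[:,0]
def fit(c,n,mask,x,y,yaws,z=0):
    m=mask.astype(np.uint8);U=4
    ys,xs=np.nonzero(m);x0,y0,x1,y1=xs.min()-12,ys.min()-12,xs.max()+12,ys.max()+12
    ys0=max(y0,0);xs0=max(x0,0);y1=min(y1,400);x1=min(x1,640);sub=cv2.resize(m[ys0:y1,xs0:x1],None,fx=U,fy=U,interpolation=cv2.INTER_NEAREST)
    def cost(v):
        h=(hull(c,n,v[0]/1000,v[1]/1000,np.radians(v[2]),z)-[xs0,ys0]+.5)*U
        r=np.zeros_like(sub);cv2.fillPoly(r,[np.round(h*16).astype(np.int32)],1,shift=4)
        return 1-(r&sub).sum()/max(1,(r|sub).sum())
    best=None
    for a in yaws:
        s=np.array([[x*1000,y*1000,a],[x*1000+8,y*1000,a],[x*1000,y*1000+8,a],[x*1000,y*1000,a+15]],float)
        r=minimize(cost,s[0],method='Nelder-Mead',options=dict(initial_simplex=s,xatol=.05,fatol=1e-4))
        if best is None or r.fun<best.fun: best=r
    return best.x,1-best.fun
def overlay(c,im,lst,fn):
    o=im[:,:,::-1].copy();o=cv2.resize(o,(800,500),interpolation=cv2.INTER_CUBIC)
    for n,x,y,a,z in lst: cv2.polylines(o,[np.round((hull(c,n,x,y,np.radians(a),z)+.5)*1.25*16).astype(np.int32)],True,(0,0,255),1,shift=4)
    cv2.imwrite('pics/'+fn,o)
E
python3 - <<'E'
from h import *
G=dict(dome=(.585,-.08),triple_window=(.567,-.195),short_column=(.453,-.325),tower_roof=(.464,-.08),single_window=(.562,-.333),tall_column=(.437,-.197))
c,im=shot('wrist','w2.png');L=[]
for n,g in G.items():
    b=None
    for m in models.cut_out(n,'wrist'):
        u=proj(c,[[*g,.025]])[0];l,t,r,bb=m['box']
        if l-5<u[0]<r+5 and t-5<u[1]<bb+5: b=m;break
    if b is None: print(n,'none');continue
    v,i=fit(c,n,b['pixels'],*g,[0] if n in('dome','short_column','tall_column') else ([0,22,45,67] if n=='tower_roof' else [0,30,60,90,120,150]))
    print(n,np.round(v,1),'iou',round(i,3));L.append((n,v[0]/1e3,v[1]/1e3,v[2],0))
overlay(c,im,L,'w2o.png')
E
```

```text
dome [584.9 -79.9   1.1] iou 0.961
triple_window [ 568.1 -191.3  161.3] iou 0.952
short_column [ 456.7 -319.6    9.2] iou 0.949
tower_roof [467.1 -80.   16. ] iou 0.972
single_window [ 564.6 -330.8   23.7] iou 0.963
tall_column [ 436.4 -195.9    7.5] iou 0.956
```

View pics/w2o.png

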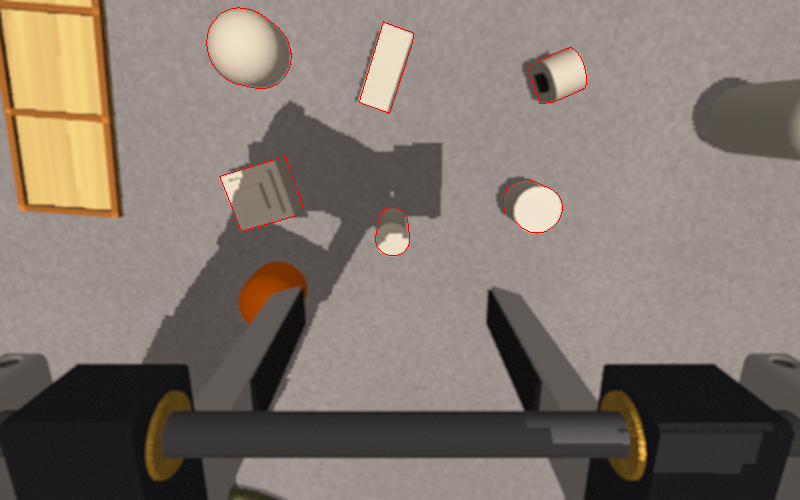

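```bash
python3 -c "
from h import *
plan([.585,-.08,.12],90)
plan([.585,-.08,.030],90)"
```

```text
translation [ 5.18 -4.79 -5.36] turn [ 0.  0. -0.] q6~ 1.36 rows>= 6
translation [ 8.78 -4.79 -5.36] turn [ 0.  0. -0.] q6~ 1.36 rows>= 7
```

Emit:
arm_command --deltas '[{"translation": [5.2, -4.8, -5.35], "turn": [0, 0, 0]}, {"translation": [5.2, -4.8, -5.35], "turn": [0, 0, 0]}, {"translation": [5.2, -4.8, -5.35], "turn": [0, 0, 0]}, {"translation": [5.2, -4.8, -5.35], "turn": [0, 0, 0]}, {"translation": [5.2, -4.8, -5.35], "turn": [0, 0, 0]}, {"translation": [5.2, -4.8, -5.35], "turn": [0, 0, 0]}, {"translation": [5.2, -4.8, -5.35], "turn": [0, 0, 0]}, {"translation": [5.2, -4.8, -5.35], "turn": [0, 0, 0]}, {"translation": [5.2, -4.8, -5.35], "turn": [0, 0, 0]}, {"translation": [5.2, -4.8, -5.35], "turn": [0, 0, 0]}]' --gripper 78

```text
time_s: 4.83
ee_pos: [0.5847, -0.0808, 0.121]
eef_rot: [2.922, 1.569, -0.221]
force: [0.2, 0.9, -0.3]
grip_width: 0.0776
```

```bash
python3 -c "
from h import *
print(ctrl.get_obs()['ee_pos'])
plan([.585,-.08,.030],90)
c,im=shot('wrist','w3.png')"
```

```text
[ 0.58474676 -0.08078217  0.12098865]
translation [ 3.64 -0.03 -0.  ] turn [-0.01 -0.02 -0.01] q6~ 1.37 rows>= 3
```

View pics/w3.png

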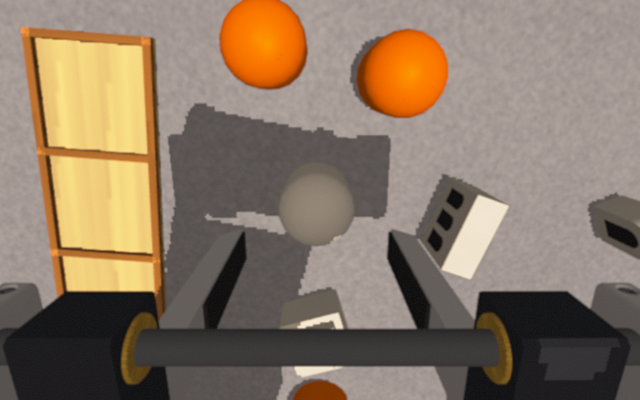

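The dome (316,205) is centred between the jaws and clear of the orange ones at (264,45) and (405,73). Descending and gripping.

Emit:
arm_command --deltas '[{"translation": [1.2, 0, 0], "turn": [0, 0, 0]}, {"translation": [2.4, 0, 0], "turn": [0, 0, 0]}, {"translation": [3.2, 0, 0], "turn": [0, 0, 0]}, {"translation": [3.64, 0, 0], "turn": [0, 0, 0]}, {"translation": [3.64, 0, 0], "turn": [0, 0, 0]}, {"translation": [3.64, 0, 0], "turn": [0, 0, 0]}, {"translation": [3.64, 0, 0], "turn": [0, 0, 0]}]'

```text
time_s: 5.47
ee_pos: [0.5857, -0.08, 0.0303]
eef_rot: [2.937, 1.568, -0.205]
force: [-0.2, -0.2, 0.3]
grip_width: 0.0778
```

Emit:
arm_command --deltas '[{"translation": [0, 0, 0], "turn": [0, 0, 0]}, {"translation": [0, 0, 0], "turn": [0, 0, 0]}, {"translation": [0, 0, 0], "turn": [0, 0, 0]}, {"translation": [0, 0, 0], "turn": [0, 0, 0]}, {"translation": [0, 0, 0], "turn": [0, 0, 0]}, {"translation": [0, 0, 0], "turn": [0, 0, 0]}]' --gripper 45 --force 20

```text
time_s: 5.97
ee_pos: [0.5851, -0.0797, 0.029]
eef_rot: [2.821, 1.57, -0.321]
force: [-2.1, -0.3, 6.7]
grip_width: 0.0557
```

```bash
python3 -c "
from h import *
plan([.585,-.08,.12],90);plan([.47,.19,.26],90)"
```

```text
translation [-3.64  0.01  0.  ] turn [ 0.   -0.01 -0.  ] q6~ 1.37 rows>= 3
translation [ -9.25 -10.79   4.6 ] turn [-3.6e+01  0.0e+00 -1.0e-02] q6~ -1.25 rows>= 26
```

Emit:
arm_command --deltas '[{"translation": [-1.2, 0, 0], "turn": [0, 0, 0]}, {"translation": [-2.4, 0, 0], "turn": [0, 0, 0]}, {"translation": [-3.6, 0, 0], "turn": [0, 0, 0]}, {"translation": [-4.6, -1, 0.4], "turn": [0, 0, 0]}, {"translation": [-9.25, -10.8, 4.6], "turn": [0, 0, 0]}, {"translation": [-9.25, -10.8, 4.6], "turn": [0, 0, 0]}, {"translation": [-9.25, -10.8, 4.6], "turn": [0, 0, 0]}, {"translation": [-9.25, -10.8, 4.6], "turn": [0, 0, 0]}, {"translation": [-9.25, -10.8, 4.6], "turn": [0, 0, 0]}, {"translation": [-9.25, -10.8, 4.6], "turn": [0, 0, 0]}, {"translation": [-9.25, -10.8, 4.6], "turn": [0, 0, 0]}, {"translation": [-9.25, -10.8, 4.6], "turn": [0, 0, 0]}]'

```text
time_s: 6.97
ee_pos: [0.4683, 0.1951, 0.2629]
eef_rot: [-2.572, 1.566, 0.574]
force: [0.6, -0.4, -0.3]
grip_width: 0.0559
```

Emit:
arm_command --deltas '[{"translation": [0, 0, 0], "turn": [0, 0, 0]}, {"translation": [0, 0, 0], "turn": [0, 0, 0]}, {"translation": [0, 0, 0], "turn": [0, 0, 0]}]'

```text
time_s: 7.22
ee_pos: [0.47, 0.1894, 0.2589]
eef_rot: [0.423, 1.569, -2.719]
force: [1.1, 0.1, -1.0]
grip_width: 0.056
```

Run:
```python
from h import *
print(ctrl.get_obs()['ee_pos'],jaw())
c,im=shot('wrist','w4.png');L=[]
for n,g in dict(long_tray=(.574,.093),short_tray=(.525,.285)).items():
    for m in models.cut_out(n,'wrist')[:3]:
        print(n,round(m['score'],2),m['box'])
        u=proj(c,[[*g,.005]])[0];l,t,r,bb=m['box']
        if l-5<u[0]<r+5 and t-5<u[1]<bb+5:
            v,i=fit(c,n,m['pixels'],*g,[60,90,120]);print(np.round(v,1),round(i,3));L.append((n,v[0]/1e3,v[1]/1e3,v[2],0));break
overlay(c,im,L,'w4o.png')
```

```text
[0.46997083 0.18937359 0.25889297] -90.05313326323217
long_tray 0.58 [347.5, 3.5, 455.4, 186.1]
[576.8  94.9  -4.2] 0.988
short_tray 0.91 [186.7, 27.1, 271.9, 193.4]
[527.8 289.5  -3.7] 0.988
```

View pics/w4o.png

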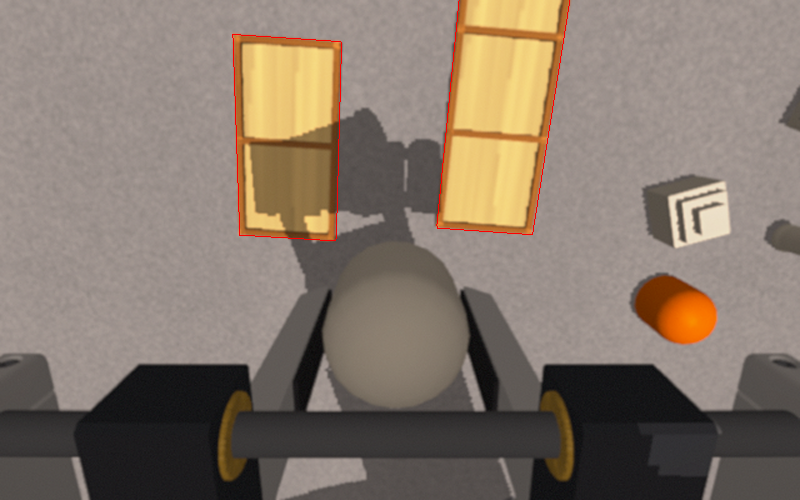

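```bash
python3 -c "
from h import *
plan([.663,.089,.1],-94.2);plan([.663,.089,.034],-94.2)"
```

```text
translation [ 6.36  4.   -7.73] turn [-3.518e+01  1.000e-02  2.000e-02] q6~ -1.44 rows>= 25
translation [ 9.    4.   -7.73] turn [-3.518e+01  1.000e-02  2.000e-02] q6~ -1.44 rows>= 25
```

Emit:
arm_command --deltas '[{"translation": [6.36, 4.0, -7.73], "turn": [0.82, 0, 0]}, {"translation": [6.36, 4.0, -7.73], "turn": [0.82, 0, 0]}, {"translation": [6.36, 4.0, -7.73], "turn": [0.82, 0, 0]}, {"translation": [6.36, 4.0, -7.73], "turn": [0.82, 0, 0]}, {"translation": [6.36, 4.0, -7.73], "turn": [0.82, 0, 0]}, {"translation": [6.36, 4.0, -7.73], "turn": [0.82, 0, 0]}, {"translation": [6.36, 4.0, -7.73], "turn": [0.82, 0, 0]}, {"translation": [6.36, 4.0, -7.73], "turn": [0.82, 0, 0]}, {"translation": [6.36, 4.0, -7.73], "turn": [0.82, 0, 0]}, {"translation": [6.36, 4.0, -7.73], "turn": [0.82, 0, 0]}]'

```text
time_s: 8.2
ee_pos: [0.6628, 0.0904, 0.1012]
eef_rot: [-2.472, 1.571, 0.598]
force: [0.0, -0.4, -0.7]
grip_width: 0.0559
```

```bash
sed -i 's/if best is None or abs(q6\[0\])<abs(best\[0\])-1e-6/if abs(q6[0])<2.35 and (best is None or abs(s[0])<abs(best[1][0])-1e-6)/' h.py
python3 - <<'E'
from h import *
plan([.663,.089,.034],-94.2)
c,im=shot('wrist','w5.png')
E
```

```text
translation [ 2.69  0.05 -0.01] turn [ 0.02 -0.    0.  ] q6~ 1.72 rows>= 2
```

View pics/w5.png

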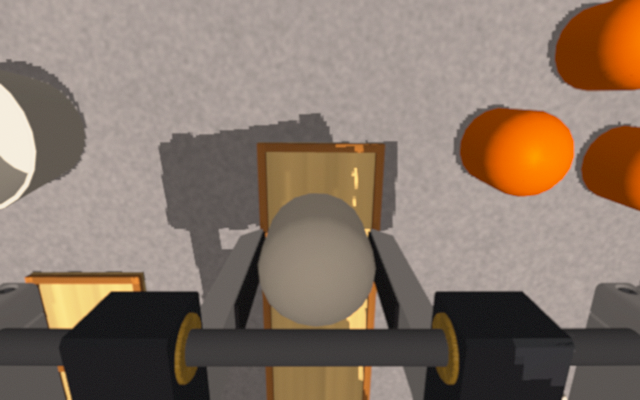

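The held dome sits over the tray's far compartment, with the tray running from column 258 to 383. Lowering.

Emit:
arm_command --deltas '[{"translation": [1, 0.05, 0], "turn": [0, 0, 0]}, {"translation": [1.9, 0.05, 0], "turn": [0, 0, 0]}, {"translation": [2.4, 0.05, 0], "turn": [0, 0, 0]}, {"translation": [2.69, 0.05, 0], "turn": [0, 0, 0]}, {"translation": [2.69, 0.05, 0], "turn": [0, 0, 0]}, {"translation": [2.69, 0.05, 0], "turn": [0, 0, 0]}, {"translation": [2.72, 0.05, 0], "turn": [0, 0, 0]}, {"translation": [2.72, 0.05, 0], "turn": [0, 0, 0]}]'

```text
time_s: 8.92
ee_pos: [0.6633, 0.0892, 0.0336]
eef_rot: [-2.993, 1.569, 0.078]
force: [-0.0, -0.1, 0.3]
grip_width: 0.0556
```

Emit:
arm_command --deltas '[{"translation": [0, 0, 0], "turn": [0, 0, 0]}, {"translation": [0, 0, 0], "turn": [0, 0, 0]}, {"translation": [0, 0, 0], "turn": [0, 0, 0]}, {"translation": [0, 0, 0], "turn": [0, 0, 0]}, {"translation": [-1, 0, 0], "turn": [0, 0, 0]}, {"translation": [-2, 0, 0], "turn": [0, 0, 0]}, {"translation": [-3, 0, 0], "turn": [0, 0, 0]}, {"translation": [-4, 0, 0], "turn": [0, 0, 0]}, {"translation": [-4, 0, 0], "turn": [0, 0, 0]}, {"translation": [-4, 0, 0], "turn": [0, 0, 0]}]' --gripper 74

```text
time_s: 9.75
ee_pos: [0.6635, 0.0892, 0.1341]
eef_rot: [-2.977, 1.568, 0.094]
force: [0.1, 0.6, -0.8]
grip_width: 0.074
```

Run:
```python
from h import *
c,im=shot('wrist','w6.png');overlay(c,im,[('dome',.663,.089,0,.004),('long_tray',.577,.095,-4.2,0)],'w6o.png')
# triple: yaw 161.3 -> jaw 71.3
plan([.568,-.191,.13],71.3)
```

```text
translation [ 0.1  11.45  2.99] turn [2.92 0.   0.  ] q6~ 1.52 rows>= 8
```

View pics/w6o.png

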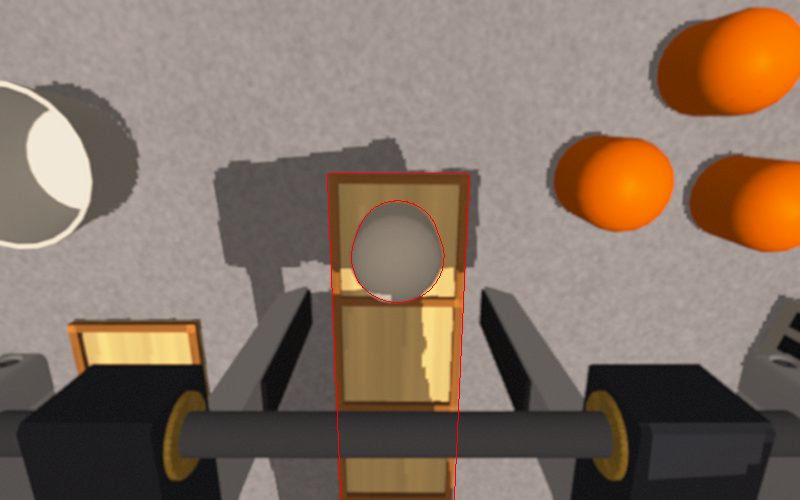

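The dome stands in the far compartment and matches the predicted outline. Next is the triple window.

Emit:
arm_command --deltas '[{"translation": [0.1, 11.45, 3.0], "turn": [2.92, 0, 0]}, {"translation": [0.1, 11.45, 3.0], "turn": [2.92, 0, 0]}, {"translation": [0.1, 11.45, 3.0], "turn": [2.92, 0, 0]}, {"translation": [0.1, 11.45, 3.0], "turn": [2.92, 0, 0]}, {"translation": [0.1, 11.45, 3.0], "turn": [2.92, 0, 0]}, {"translation": [0.1, 11.45, 3.0], "turn": [2.92, 0, 0]}, {"translation": [0.1, 11.45, 3.0], "turn": [2.92, 0, 0]}, {"translation": [0.1, 11.45, 3.0], "turn": [2.92, 0, 0]}, {"translation": [0.1, 11.45, 3.0], "turn": [2.92, 0, 0]}, {"translation": [0.1, 11.45, 3.0], "turn": [2.92, 0, 0]}, {"translation": [0.1, 11.45, 3.0], "turn": [2.92, 0, 0]}]' --gripper 50

```text
time_s: 10.72
ee_pos: [0.568, -0.1898, 0.1295]
eef_rot: [-0.168, 1.57, 2.649]
force: [-0.7, 0.4, -0.3]
grip_width: 0.05
```

Run:
```python
from h import *
c,im=shot('wrist','w7.png');print(ctrl.get_obs()['ee_pos'],jaw())
v=(568,-191,161.3)
for m in models.cut_out('triple_window','wrist')[:1]:
    print(m['score'],m['box']);v,i=fit(c,'triple_window',m['pixels'],.568,-.191,[150,165]);print(np.round(v,1),i)
overlay(c,im,[('triple_window',v[0]/1e3,v[1]/1e3,v[2],0)],'w7o.png')
plan([v[0]/1e3,v[1]/1e3,.03],v[2]-90)
```

```text
[ 0.56809856 -0.18961103  0.12966327] -108.58848406231985
0.68 [302.9, 155.8, 338.1, 250.9]
[ 567.3 -191.2  160.5] 0.9569301168064865
translation [3.99 0.07 0.01] turn [0.18 0.01 0.  ] q6~ 1.52 rows>= 3
```

View pics/w7o.png

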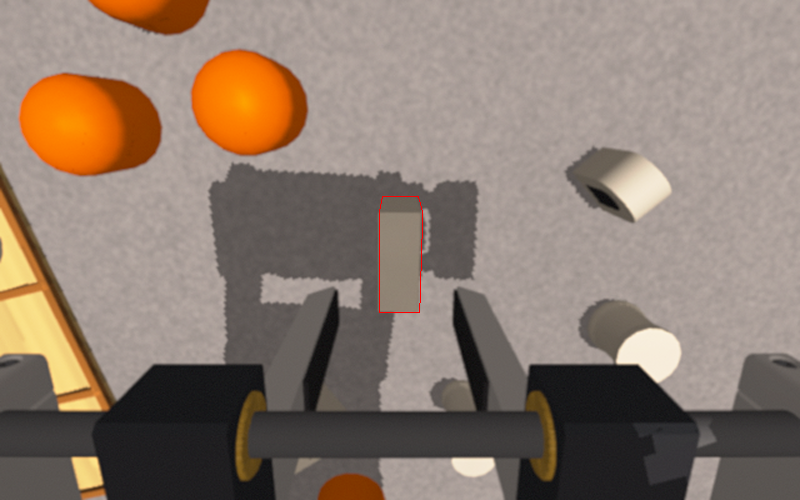

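The window is centred and aligned between the jaws. Descending and gripping.

Emit:
arm_command --deltas '[{"translation": [1.2, 0.07, 0], "turn": [0.15, 0, 0]}, {"translation": [2.4, 0.07, 0], "turn": [0.15, 0, 0]}, {"translation": [3.4, 0.07, 0], "turn": [0.15, 0, 0]}, {"translation": [4.0, 0.07, 0], "turn": [0.15, 0, 0]}, {"translation": [4.0, 0.07, 0], "turn": [0.15, 0, 0]}, {"translation": [4.0, 0.07, 0], "turn": [0.15, 0, 0]}, {"translation": [4.0, 0.07, 0], "turn": [0.15, 0, 0]}]'

```text
time_s: 11.4
ee_pos: [0.568, -0.1924, 0.0315]
eef_rot: [3.093, 1.569, -0.387]
force: [-0.8, -0.4, 0.0]
grip_width: 0.0502
```

Emit:
arm_command --deltas '[{"translation": [0, 0, 0], "turn": [0, 0, 0]}, {"translation": [0, 0, 0], "turn": [0, 0, 0]}, {"translation": [0, 0, 0], "turn": [0, 0, 0]}, {"translation": [0, 0, 0], "turn": [0, 0, 0]}, {"translation": [0, 0, 0], "turn": [0, 0, 0]}, {"translation": [0, 0, 0], "turn": [0, 0, 0]}, {"translation": [0, 0, 0], "turn": [0, 0, 0]}]' --gripper 16

```text
time_s: 11.98
ee_pos: [0.5674, -0.1928, 0.0307]
eef_rot: [-3.053, 1.57, -0.25]
force: [-1.7, 1.2, 5.8]
grip_width: 0.0238
```

Run:
```python
from h import *
plan([.577,.095,.16],-94.2)
plan([.577,.095,.035],-94.2)
```

```text
translation [ -5.17 -10.98   3.47] turn [-3.05 -0.01 -0.  ] q6~ 1.75 rows>= 8
translation [ -0.17 -10.98   3.47] turn [-3.05 -0.01 -0.  ] q6~ 1.75 rows>= 7
```

Emit:
arm_command --deltas '[{"translation": [-1.2, 0, 0], "turn": [0, 0, 0]}, {"translation": [-2.6, 0, 0], "turn": [0, 0, 0]}, {"translation": [-4.0, 0, 0], "turn": [0, 0, 0]}, {"translation": [-5.0, -1.5, 0.5], "turn": [-0.4, 0, 0]}, {"translation": [-4.0, -11.0, 3.47], "turn": [-3.05, 0, 0]}, {"translation": [-4.0, -11.0, 3.47], "turn": [-3.05, 0, 0]}, {"translation": [-4.0, -11.0, 3.47], "turn": [-3.05, 0, 0]}, {"translation": [-4.0, -11.0, 3.47], "turn": [-3.05, 0, 0]}, {"translation": [-4.0, -11.0, 3.47], "turn": [-3.05, 0, 0]}, {"translation": [-4.0, -11.0, 3.47], "turn": [-3.05, 0, 0]}, {"translation": [-4.0, -11.0, 3.47], "turn": [-3.05, 0, 0]}, {"translation": [-4.0, -11.0, 3.47], "turn": [-3.05, 0, 0]}]'

```text
time_s: 12.98
ee_pos: [0.5765, 0.0976, 0.1296]
eef_rot: [0.183, 1.57, -3.029]
force: [0.0, -0.3, -1.3]
grip_width: 0.0238
```

Emit:
arm_command --deltas '[{"translation": [0, 0, 0], "turn": [0, 0, 0]}, {"translation": [0, 0, 0], "turn": [0, 0, 0]}, {"translation": [0, 0, 0], "turn": [0, 0, 0]}, {"translation": [0, 0, 0], "turn": [0, 0, 0]}]'

```text
time_s: 13.32
ee_pos: [0.5771, 0.0943, 0.1303]
eef_rot: [-3.054, 1.571, 0.012]
force: [0.4, -0.3, -1.4]
grip_width: 0.024
```

Run:
```python
from h import *
c,im=shot('wrist','w8.png');print(ctrl.get_obs()['ee_pos'],jaw())
z=ctrl.get_obs()['ee_pos'][2]-.0307
overlay(c,im,[('triple_window',.577,.095,-4.2,z),('long_tray',.577,.095,-4.2,0)],'w8o.png')
plan([.577,.095,.0355],-94.2)
```

```text
[0.57704831 0.09445458 0.13030901] -94.27418036306047
translation [ 3.79 -0.02  0.  ] turn [-0.01 -0.    0.  ] q6~ 1.74 rows>= 3
```

View pics/w8o.png

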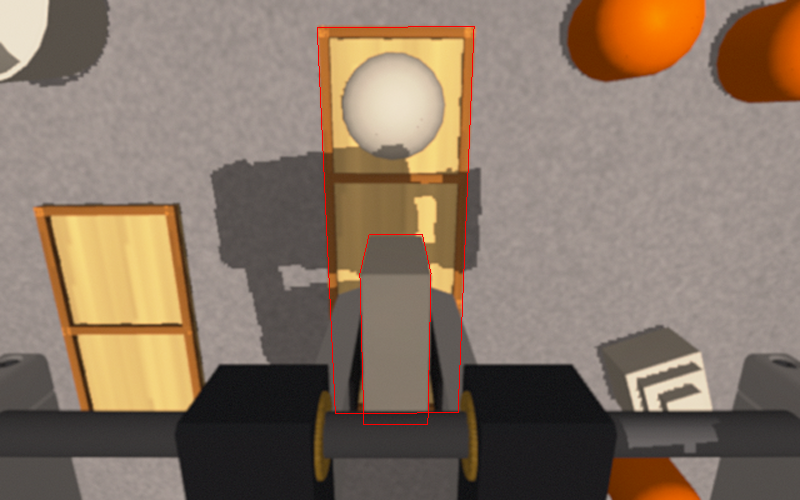

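The window is held upright over the middle compartment and matches its predicted outline. The dome is fine at (393,105). Lowering.

Emit:
arm_command --deltas '[{"translation": [1.2, 0, 0], "turn": [0, 0, 0]}, {"translation": [2.3, 0, 0], "turn": [0, 0, 0]}, {"translation": [3.2, 0, 0], "turn": [0, 0, 0]}, {"translation": [3.6, 0, 0], "turn": [0, 0, 0]}, {"translation": [3.8, 0, 0], "turn": [0, 0, 0]}, {"translation": [3.8, 0, 0], "turn": [0, 0, 0]}, {"translation": [3.8, 0, 0], "turn": [0, 0, 0]}, {"translation": [3.8, 0, 0], "turn": [0, 0, 0]}]'

```text
time_s: 14.03
ee_pos: [0.5776, 0.0954, 0.0363]
eef_rot: [-2.946, 1.569, 0.123]
force: [-0.4, -0.5, -0.8]
grip_width: 0.0239
```

Emit:
arm_command --deltas '[{"translation": [0, 0, 0], "turn": [0, 0, 0]}, {"translation": [0, 0, 0], "turn": [0, 0, 0]}, {"translation": [0, 0, 0], "turn": [0, 0, 0]}, {"translation": [0, 0, 0], "turn": [0, 0, 0]}, {"translation": [-1, 0, 0], "turn": [0, 0, 0]}, {"translation": [-2, 0, 0], "turn": [0, 0, 0]}, {"translation": [-3, 0, 0], "turn": [0, 0, 0]}, {"translation": [-4, 0, 0], "turn": [0, 0, 0]}, {"translation": [-4, 0, 0], "turn": [0, 0, 0]}, {"translation": [-4, 0, 0], "turn": [0, 0, 0]}]' --gripper 44

```text
time_s: 14.87
ee_pos: [0.5774, 0.0956, 0.1364]
eef_rot: [-2.956, 1.568, 0.112]
force: [-1.1, 0.2, -1.5]
grip_width: 0.0442
```

Run:
```python
from h import *
c,im=shot('wrist','w9.png')
overlay(c,im,[('triple_window',.577,.095,-4.2,.004)],'w9o.png')
for a in (45,70,90,110,135): plan([.457,-.320,.14],a)
```

```text
translation [-0.2  16.92  3.56] turn [ 8.16 -0.    0.  ] q6~ 1.68 rows>= 11
translation [-0.2  16.92  3.56] turn [ 3.16 -0.    0.  ] q6~ 1.25 rows>= 11
translation [-0.2  16.92  3.56] turn [-0.84 -0.    0.  ] q6~ 0.9 rows>= 11
translation [-0.2  16.92  3.56] turn [-4.84 -0.    0.  ] q6~ 0.55 rows>= 11
translation [-0.2  16.92  3.56] turn [-9.84 -0.    0.  ] q6~ 0.11 rows>= 11
```

View pics/w9o.png

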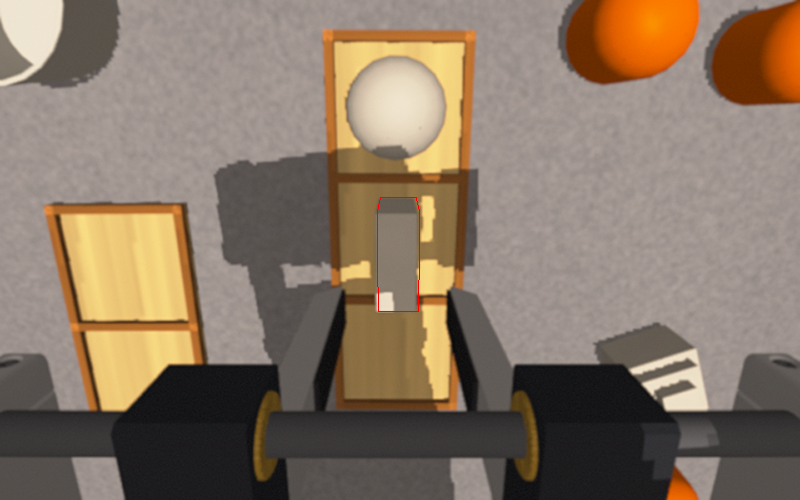

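The window is placed upright in the middle compartment. Next is the short column.

Emit:
arm_command --deltas '[{"translation": [-0.2, 16.9, 3.56], "turn": [-0.84, 0, 0]}, {"translation": [-0.2, 16.9, 3.56], "turn": [-0.84, 0, 0]}, {"translation": [-0.2, 16.9, 3.56], "turn": [-0.84, 0, 0]}, {"translation": [-0.2, 16.9, 3.56], "turn": [-0.84, 0, 0]}, {"translation": [-0.2, 16.9, 3.56], "turn": [-0.84, 0, 0]}, {"translation": [-0.2, 16.9, 3.56], "turn": [-0.84, 0, 0]}, {"translation": [-0.2, 16.9, 3.56], "turn": [-0.84, 0, 0]}, {"translation": [-0.2, 16.9, 3.56], "turn": [-0.84, 0, 0]}, {"translation": [-0.2, 16.9, 3.56], "turn": [-0.84, 0, 0]}, {"translation": [-0.2, 16.9, 3.56], "turn": [-0.84, 0, 0]}, {"translation": [-0.2, 16.9, 3.56], "turn": [-0.84, 0, 0]}, {"translation": [-0.2, 16.9, 3.56], "turn": [-0.84, 0, 0]}]' --gripper 62

```text
time_s: 15.92
ee_pos: [0.4556, -0.3221, 0.1386]
eef_rot: [-0.518, 1.569, 2.62]
force: [-0.1, -0.1, 0.1]
grip_width: 0.0621
```

Emit:
arm_command --deltas '[{"translation": [0, 0, 0], "turn": [0, 0, 0]}, {"translation": [0, 0, 0], "turn": [0, 0, 0]}, {"translation": [0, 0, 0], "turn": [0, 0, 0]}, {"translation": [0, 0, 0], "turn": [0, 0, 0]}]'

```text
time_s: 16.25
ee_pos: [0.4578, -0.3182, 0.1401]
eef_rot: [-0.95, 1.571, 2.193]
force: [0.3, -0.6, 0.8]
grip_width: 0.0622
```

Run:
```python
from h import *
c,im=shot('wrist','w10.png');print(ctrl.get_obs()['ee_pos'],jaw());v=None;L=[]
for n,x,y,A in (('short_column',.457,-.32,[0]),('single_window',.5645,-.331,[15,30])):
  for m in models.cut_out(n,'wrist')[:2]:
    print(n,m['score'],m['box']);w,i=fit(c,n,m['pixels'],x,y,A);print(np.round(w,1),i)
    L.append((n,w[0]/1e3,w[1]/1e3,w[2],0))
    if v is None: v=w
overlay(c,im,L,'w10o.png')
plan([v[0]/1e3,v[1]/1e3,.027],90)
```

```text
[ 0.45774106 -0.31839444  0.14015097] -89.89888930575333
short_column 0.77 [293.6, 168.5, 346.9, 231.0]
[ 456.5 -319.    10. ] 0.9767527134056908
single_window 0.8 [310.9, 22.8, 360.9, 85.4]
[ 564.4 -331.    24.5] 0.9702888330164959
translation [4.53 0.01 0.04] turn [ 0.01 -0.   -0.  ] q6~ 0.9 rows>= 3
```

View pics/w10o.png

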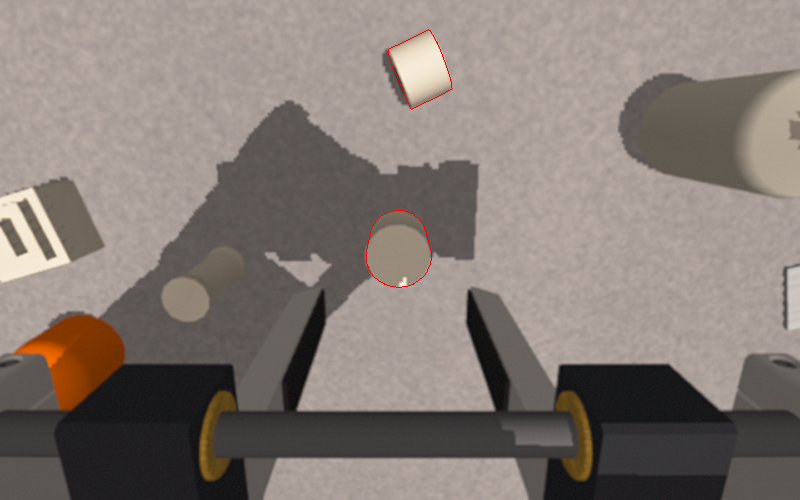

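The column (399,250) is centred. Descending and gripping.

Emit:
arm_command --deltas '[{"translation": [1.4, 0, 0], "turn": [0, 0, 0]}, {"translation": [2.8, 0, 0.04], "turn": [0, 0, 0]}, {"translation": [3.9, 0, 0.04], "turn": [0, 0, 0]}, {"translation": [4.5, 0, 0.04], "turn": [0, 0, 0]}, {"translation": [4.5, 0, 0.04], "turn": [0, 0, 0]}, {"translation": [4.5, 0, 0.04], "turn": [0, 0, 0]}, {"translation": [4.5, 0, 0.04], "turn": [0, 0, 0]}]'

```text
time_s: 16.98
ee_pos: [0.457, -0.3197, 0.0291]
eef_rot: [2.479, 1.569, -0.662]
force: [-0.7, -1.1, 0.4]
grip_width: 0.0622
```

Emit:
arm_command --deltas '[{"translation": [0, 0, 0], "turn": [0, 0, 0]}, {"translation": [0, 0, 0], "turn": [0, 0, 0]}, {"translation": [0, 0, 0], "turn": [0, 0, 0]}, {"translation": [0, 0, 0], "turn": [0, 0, 0]}, {"translation": [0, 0, 0], "turn": [0, 0, 0]}, {"translation": [0, 0, 0], "turn": [0, 0, 0]}, {"translation": [0, 0, 0], "turn": [0, 0, 0]}]' --gripper 28

```text
time_s: 17.57
ee_pos: [0.4565, -0.3195, 0.0282]
eef_rot: [2.481, 1.57, -0.66]
force: [-0.7, 1.5, 6.4]
grip_width: 0.0391
```

Run:
```python
from h import *
plan([.491,.101,.13],-94.2)
```

```text
translation [ -4.08 -16.82  -1.38] turn [ 0.84 -0.01 -0.01] q6~ 1.78 rows>= 11
```

Emit:
arm_command --deltas '[{"translation": [-1.2, 0, 0], "turn": [0, 0, 0]}, {"translation": [-2.6, 0, 0], "turn": [0, 0, 0]}, {"translation": [-4.0, 0, 0], "turn": [0, 0, 0]}, {"translation": [-4.4, -1.2, 0], "turn": [0, 0, 0]}, {"translation": [-4.1, -16.8, -1.38], "turn": [0.84, 0, 0]}, {"translation": [-4.1, -16.8, -1.38], "turn": [0.84, 0, 0]}, {"translation": [-4.1, -16.8, -1.38], "turn": [0.84, 0, 0]}, {"translation": [-4.1, -16.8, -1.38], "turn": [0.84, 0, 0]}, {"translation": [-4.1, -16.8, -1.38], "turn": [0.84, 0, 0]}, {"translation": [-4.1, -16.8, -1.38], "turn": [0.84, 0, 0]}, {"translation": [-4.1, -16.8, -1.38], "turn": [0.84, 0, 0]}, {"translation": [-4.1, -16.8, -1.38], "turn": [0.84, 0, 0]}]'

```text
time_s: 18.57
ee_pos: [0.4852, 0.0446, 0.1313]
eef_rot: [3.066, 1.571, -0.148]
force: [0.8, -0.7, -0.4]
grip_width: 0.0391
```

Run:
```python
from h import *
plan([.491,.101,.13],-94.2)
```

```text
translation [ 0.05 -2.27 -0.07] turn [ 0. -0. -0.] q6~ 1.77 rows>= 2
```

Emit:
arm_command --deltas '[{"translation": [0, -2.0, 0], "turn": [0, 0, 0]}, {"translation": [0, -2.0, 0], "turn": [0, 0, 0]}, {"translation": [0, -2.0, 0], "turn": [0, 0, 0]}, {"translation": [0, -2.0, 0], "turn": [0, 0, 0]}, {"translation": [0, -2.0, 0], "turn": [0, 0, 0]}, {"translation": [0, -2.0, 0], "turn": [0, 0, 0]}]'

```text
time_s: 19.07
ee_pos: [0.4893, 0.0911, 0.1313]
eef_rot: [0.799, 1.571, -2.417]
force: [0.1, -0.4, -0.1]
grip_width: 0.0389
```

Run:
```python
from h import *
c,im=shot('wrist','w11.png');o=ctrl.get_obs()['ee_pos'];print(o,jaw())
overlay(c,im,[('short_column',o[0],o[1],0,o[2]-.0282),('long_tray',.577,.095,-4.2,0)],'w11o.png')
plan([.491,.101,.033],-94.2)
```

```text
[0.48929042 0.09121021 0.13130811] -94.29154598313927
translation [ 3.93 -0.4  -0.04] turn [-0.02  0.   -0.  ] q6~ 1.77 rows>= 3
```

View pics/w11o.png

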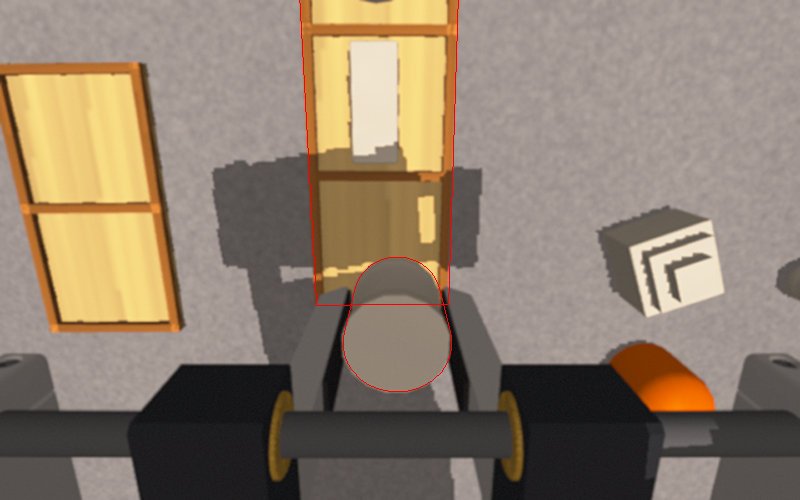

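The column is held upright, and a 10 mm sideways correction is still needed. Correcting, then lowering.

Emit:
arm_command --deltas '[{"translation": [0.6, -0.4, 0], "turn": [0, 0, 0]}, {"translation": [1.6, -0.4, 0], "turn": [0, 0, 0]}, {"translation": [2.6, -0.4, 0], "turn": [0, 0, 0]}, {"translation": [3.5, -0.4, 0], "turn": [0, 0, 0]}, {"translation": [3.93, -0.4, 0], "turn": [0, 0, 0]}, {"translation": [3.93, -0.4, 0], "turn": [0, 0, 0]}, {"translation": [3.93, -0.4, 0], "turn": [0, 0, 0]}, {"translation": [3.93, -0.4, 0], "turn": [0, 0, 0]}]'

```text
time_s: 19.78
ee_pos: [0.4905, 0.1021, 0.0338]
eef_rot: [-2.942, 1.57, 0.126]
force: [0.6, 0.1, -1.2]
grip_width: 0.039
```

Emit:
arm_command --deltas '[{"translation": [0, 0, 0], "turn": [0, 0, 0]}, {"translation": [0, 0, 0], "turn": [0, 0, 0]}, {"translation": [0, 0, 0], "turn": [0, 0, 0]}, {"translation": [0, 0, 0], "turn": [0, 0, 0]}, {"translation": [-1, 0, 0], "turn": [0, 0, 0]}, {"translation": [-2, 0, 0], "turn": [0, 0, 0]}, {"translation": [-3, 0, 0], "turn": [0, 0, 0]}, {"translation": [-4, 0, 0], "turn": [0, 0, 0]}, {"translation": [-4, 0, 0], "turn": [0, 0, 0]}, {"translation": [-4, 0, 0], "turn": [0, 0, 0]}]' --gripper 58

```text
time_s: 20.62
ee_pos: [0.4905, 0.1025, 0.1341]
eef_rot: [-2.932, 1.568, 0.137]
force: [-0.8, -0.4, 0.2]
grip_width: 0.0581
```

Run:
```python
from h import *
c,im=shot('wrist','w12.png')
overlay(c,im,[('short_column',.491,.101,-4.2,.004)],'w12o.png')
for a in (16,106): plan([.467,-.080,.14],a)
```

```text
translation [-0.28  7.35  0.38] turn [-22.04  -0.    -0.  ] q6~ -0.52 rows>= 16
translation [-0.28  7.35  0.38] turn [-4.04 -0.    0.  ] q6~ 1.05 rows>= 5
```

View pics/w12o.png

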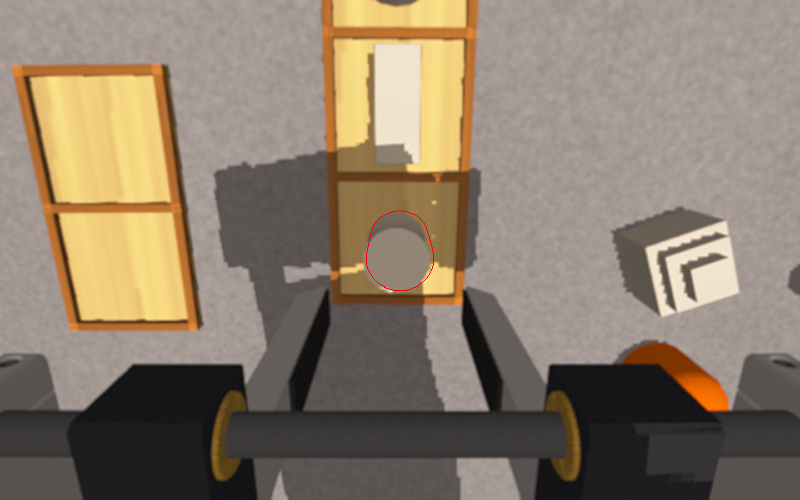

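The column stands in the near compartment, so the long kit is complete. Next is the tower roof.

Emit:
arm_command --deltas '[{"translation": [-0.28, 7.35, 0.4], "turn": [-4.04, 0, 0]}, {"translation": [-0.28, 7.35, 0.4], "turn": [-4.04, 0, 0]}, {"translation": [-0.28, 7.35, 0.4], "turn": [-4.04, 0, 0]}, {"translation": [-0.28, 7.35, 0.4], "turn": [-4.04, 0, 0]}, {"translation": [-0.28, 7.35, 0.4], "turn": [-4.04, 0, 0]}, {"translation": [-0.28, 7.35, 0.4], "turn": [-4.04, 0, 0]}, {"translation": [-0.28, 7.35, 0.4], "turn": [-4.04, 0, 0]}, {"translation": [-0.28, 7.35, 0.4], "turn": [-4.04, 0, 0]}, {"translation": [-0.28, 7.35, 0.4], "turn": [-4.04, 0, 0]}]' --gripper 74

```text
time_s: 21.42
ee_pos: [0.4665, -0.0791, 0.1395]
eef_rot: [-0.634, 1.57, 2.789]
force: [0.0, 0.6, -0.3]
grip_width: 0.0739
```

Run:
```python
from h import *
c,im=shot('wrist','w13.png');print(ctrl.get_obs()['ee_pos'],jaw());v=None;L=[]
for n,x,y,A in (('tower_roof',.467,-.08,[10,20]),):
  for m in models.cut_out(n,'wrist')[:2]:
    print(n,m['score'],m['box']);w,i=fit(c,n,m['pixels'],x,y,A);print(np.round(w,1),i)
    L.append((n,w[0]/1e3,w[1]/1e3,w[2],0))
    if v is None: v=w
overlay(c,im,L,'w13o.png')
plan([v[0]/1e3,v[1]/1e3,.026],90+v[2])
```

```text
[ 0.46657621 -0.07901193  0.13960465] -73.904108951632
tower_roof 0.81 [285.0, 164.8, 351.4, 229.7]
[466.6 -80.6  16.1] 0.9797178749385922
translation [4.55 0.06 0.01] turn [0.01 0.01 0.  ] q6~ 1.04 rows>= 3
```

View pics/w13o.png

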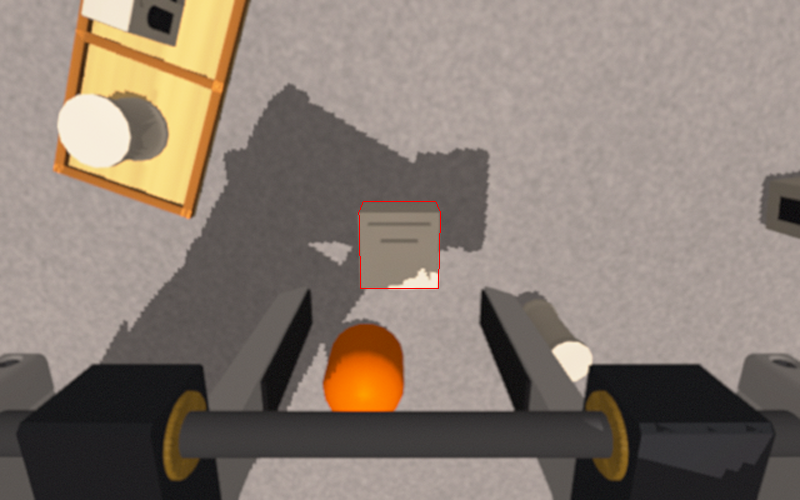

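The roof is centred, and its square is aligned with the jaws. Descending and gripping.

Emit:
arm_command --deltas '[{"translation": [1.4, 0.06, 0], "turn": [0, 0, 0]}, {"translation": [2.8, 0.06, 0], "turn": [0, 0, 0]}, {"translation": [3.9, 0.06, 0], "turn": [0, 0, 0]}, {"translation": [4.5, 0.06, 0], "turn": [0, 0, 0]}, {"translation": [4.5, 0.06, 0], "turn": [0, 0, 0]}, {"translation": [4.5, 0.06, 0], "turn": [0, 0, 0]}, {"translation": [4.5, 0.06, 0], "turn": [0, 0, 0]}]'

```text
time_s: 22.1
ee_pos: [0.4677, -0.0813, 0.0287]
eef_rot: [2.637, 1.569, -0.225]
force: [0.3, 0.4, 0.2]
grip_width: 0.074
```

Emit:
arm_command --deltas '[{"translation": [0, 0, 0], "turn": [0, 0, 0]}, {"translation": [0, 0, 0], "turn": [0, 0, 0]}, {"translation": [0, 0, 0], "turn": [0, 0, 0]}, {"translation": [0, 0, 0], "turn": [0, 0, 0]}, {"translation": [0, 0, 0], "turn": [0, 0, 0]}, {"translation": [0, 0, 0], "turn": [0, 0, 0]}, {"translation": [0, 0, 0], "turn": [0, 0, 0]}]' --gripper 40

```text
time_s: 22.68
ee_pos: [0.4672, -0.0816, 0.028]
eef_rot: [2.704, 1.57, -0.158]
force: [-0.8, 1.3, 6.3]
grip_width: 0.0498
```

Run:
```python
from h import *
plan([.571,.287,.16],-93.7)
```

```text
translation [ -5.28 -13.02  -8.06] turn [ 3.94 -0.01 -0.  ] q6~ 2.02 rows>= 10
```

Emit:
arm_command --deltas '[{"translation": [-1.2, 0, 0], "turn": [0, 0, 0]}, {"translation": [-2.6, 0, 0], "turn": [0, 0, 0]}, {"translation": [-4.0, 0, 0], "turn": [0, 0, 0]}, {"translation": [-5.2, -1.2, -0.7], "turn": [0.4, 0, 0]}, {"translation": [-5.3, -13.0, -8.05], "turn": [3.94, 0, 0]}, {"translation": [-5.3, -13.0, -8.05], "turn": [3.94, 0, 0]}, {"translation": [-5.3, -13.0, -8.05], "turn": [3.94, 0, 0]}, {"translation": [-5.3, -13.0, -8.05], "turn": [3.94, 0, 0]}, {"translation": [-5.3, -13.0, -8.05], "turn": [3.94, 0, 0]}, {"translation": [-5.3, -13.0, -8.05], "turn": [3.94, 0, 0]}, {"translation": [-5.3, -13.0, -8.05], "turn": [3.94, 0, 0]}, {"translation": [-5.3, -13.0, -8.05], "turn": [3.94, 0, 0]}]'

```text
time_s: 23.68
ee_pos: [0.5631, 0.2615, 0.1594]
eef_rot: [0.556, 1.57, -2.65]
force: [0.7, 0.1, -1.5]
grip_width: 0.0499
```

Emit:
arm_command --deltas '[{"translation": [0, 0, 0], "turn": [0, 0, 0]}, {"translation": [0, 0, 0], "turn": [0, 0, 0]}, {"translation": [0, 0, 0], "turn": [0, 0, 0]}]'

```text
time_s: 23.93
ee_pos: [0.5628, 0.259, 0.1591]
eef_rot: [0.605, 1.57, -2.601]
force: [0.4, 0.5, -1.9]
grip_width: 0.0496
```

Run:
```python
from h import *
print(ctrl.get_obs()['ee_pos']);plan([.571,.287,.13],-93.7)
```

```text
[0.56281589 0.25903172 0.1590556 ]
translation [ 1.16 -1.14 -0.26] turn [ 0.01  0.01 -0.01] q6~ 2.04 rows>= 1
```

Emit:
arm_command --deltas '[{"translation": [1.16, -1.14, -0.26], "turn": [0, 0, 0]}, {"translation": [1.16, -1.14, -0.26], "turn": [0, 0, 0]}, {"translation": [1.16, -1.14, -0.26], "turn": [0, 0, 0]}, {"translation": [1.16, -1.14, -0.26], "turn": [0, 0, 0]}, {"translation": [1.16, -1.14, -0.26], "turn": [0, 0, 0]}]'

```text
time_s: 24.35
ee_pos: [0.5719, 0.2864, 0.132]
eef_rot: [-2.74, 1.569, 0.336]
force: [-0.5, -1.0, -1.6]
grip_width: 0.0497
```

Run:
```python
from h import *
c,im=shot('wrist','w14.png');o=ctrl.get_obs()['ee_pos'];print(o,jaw())
overlay(c,im,[('tower_roof',o[0],o[1],-3.7,o[2]-.028),('short_tray',.528,.2895,-3.7,0)],'w14o.png')
plan([.571,.287,.033],-93.7)
```

```text
[0.57192254 0.28656198 0.13206475] -93.75280564192765
translation [ 3.96 -0.01  0.04] turn [-0.01 -0.02  0.01] q6~ 2.04 rows>= 3
```

View pics/w14o.png

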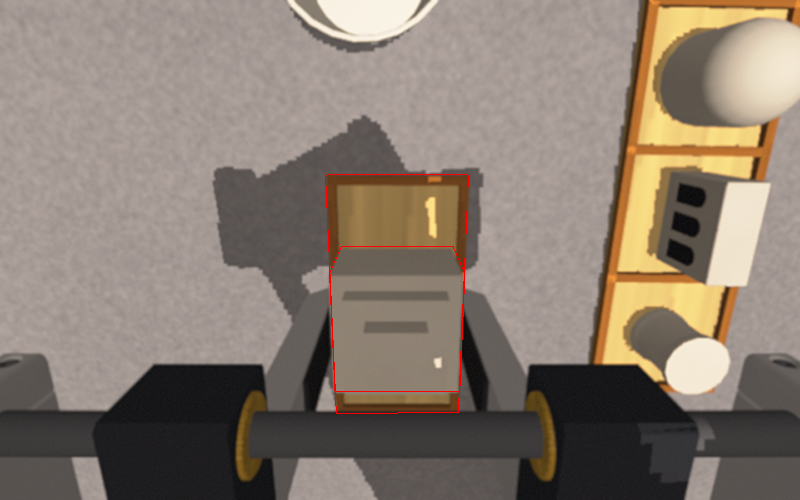

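The roof is held over the far compartment of the short tray, and the long kit stands at the right. Lowering.

Emit:
arm_command --deltas '[{"translation": [1.2, 0, 0.04], "turn": [0, 0, 0]}, {"translation": [2.4, 0, 0.04], "turn": [0, 0, 0]}, {"translation": [3.3, 0, 0.04], "turn": [0, 0, 0]}, {"translation": [3.8, 0, 0.04], "turn": [0, 0, 0]}, {"translation": [3.96, 0, 0.04], "turn": [0, 0, 0]}, {"translation": [3.96, 0, 0.04], "turn": [0, 0, 0]}, {"translation": [3.96, 0, 0.04], "turn": [0, 0, 0]}, {"translation": [3.96, 0, 0.04], "turn": [0, 0, 0]}]'

```text
time_s: 25.07
ee_pos: [0.5711, 0.2875, 0.0329]
eef_rot: [-2.662, 1.569, 0.415]
force: [-0.5, -0.5, -1.8]
grip_width: 0.05
```

Emit:
arm_command --deltas '[{"translation": [0, 0, 0], "turn": [0, 0, 0]}, {"translation": [0, 0, 0], "turn": [0, 0, 0]}, {"translation": [0, 0, 0], "turn": [0, 0, 0]}, {"translation": [0, 0, 0], "turn": [0, 0, 0]}, {"translation": [-1, 0, 0], "turn": [0, 0, 0]}, {"translation": [-2, 0, 0], "turn": [0, 0, 0]}, {"translation": [-3, 0, 0], "turn": [0, 0, 0]}, {"translation": [-4, 0, 0], "turn": [0, 0, 0]}, {"translation": [-4.4, 0, 0], "turn": [0, 0, 0]}, {"translation": [-4.4, 0, 0], "turn": [0, 0, 0]}]' --gripper 66

```text
time_s: 25.9
ee_pos: [0.5714, 0.2879, 0.1441]
eef_rot: [-2.671, 1.567, 0.407]
force: [-0.9, 0.3, 0.1]
grip_width: 0.0661
```

Run:
```python
from h import *
c,im=shot('wrist','w15.png')
overlay(c,im,[('tower_roof',.571,.287,-3.7,.004)],'w15o.png')
plan([.5645,-.331,.145],24.3+90)
```

```text
translation [-0.14 24.71 -1.34] turn [-5.6  -0.01  0.  ] q6~ 0.56 rows>= 15
```

View pics/w15o.png

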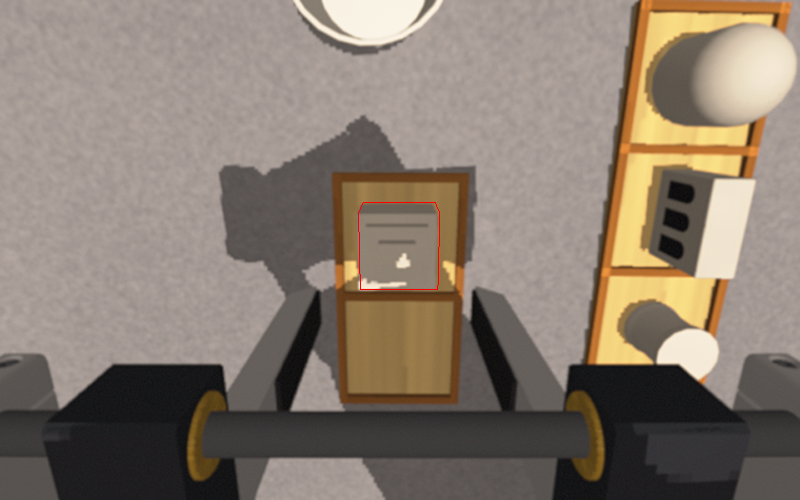

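The roof stands in its compartment. Next is the single window.

Emit:
arm_command --deltas '[{"translation": [-0.14, 24.7, -1.34], "turn": [-5.6, 0, 0]}, {"translation": [-0.14, 24.7, -1.34], "turn": [-5.6, 0, 0]}, {"translation": [-0.14, 24.7, -1.34], "turn": [-5.6, 0, 0]}, {"translation": [-0.14, 24.7, -1.34], "turn": [-5.6, 0, 0]}, {"translation": [-0.14, 24.7, -1.34], "turn": [-5.6, 0, 0]}, {"translation": [-0.14, 24.7, -1.34], "turn": [-5.6, 0, 0]}, {"translation": [-0.14, 24.7, -1.34], "turn": [-5.6, 0, 0]}, {"translation": [-0.14, 24.7, -1.34], "turn": [-5.6, 0, 0]}, {"translation": [-0.14, 24.7, -1.34], "turn": [-5.6, 0, 0]}, {"translation": [-0.14, 24.7, -1.34], "turn": [-5.6, 0, 0]}, {"translation": [-0.14, 24.7, -1.34], "turn": [-5.6, 0, 0]}, {"translation": [-0.14, 24.7, -1.34], "turn": [-5.6, 0, 0]}]' --gripper 52

```text
time_s: 26.95
ee_pos: [0.5644, -0.2079, 0.1422]
eef_rot: [-0.837, 1.568, 2.729]
force: [-0.7, -0.9, -0.3]
grip_width: 0.0522
```

Emit:
arm_command --deltas '[{"translation": [0, 0, 0], "turn": [0, 0, 0]}, {"translation": [0, 0, 0], "turn": [0, 0, 0]}, {"translation": [0, 0, 0], "turn": [0, 0, 0]}]'

```text
time_s: 27.2
ee_pos: [0.565, -0.2055, 0.1427]
eef_rot: [-0.915, 1.568, 2.65]
force: [0.4, -0.1, -0.9]
grip_width: 0.0521
```

Run:
```python
from h import *
print(ctrl.get_obs()['ee_pos']);plan([.5645,-.331,.145],24.3+90)
```

```text
[ 0.56498204 -0.20546663  0.1427409 ]
translation [-0.1   4.57  2.08] turn [-0.    0.02  0.02] q6~ 0.56 rows>= 4
```

Emit:
arm_command --deltas '[{"translation": [-0.1, 4.57, 2.08], "turn": [0, 0, 0]}, {"translation": [-0.1, 4.57, 2.08], "turn": [0, 0, 0]}, {"translation": [-0.1, 4.57, 2.08], "turn": [0, 0, 0]}, {"translation": [-0.1, 4.57, 2.08], "turn": [0, 0, 0]}, {"translation": [-0.1, 4.57, 2.08], "turn": [0, 0, 0]}, {"translation": [-0.1, 4.57, 2.08], "turn": [0, 0, 0]}, {"translation": [-0.1, 4.57, 2.08], "turn": [0, 0, 0]}]'

```text
time_s: 27.78
ee_pos: [0.5656, -0.3296, 0.1466]
eef_rot: [-1.202, 1.57, 2.366]
force: [-0.3, 0.9, 0.1]
grip_width: 0.0518
```

Run:
```python
from h import *
c,im=shot('wrist','w16.png');print(ctrl.get_obs()['ee_pos'],jaw());v=None;L=[]
for n,x,y,A in (('single_window',.5645,-.331,[15,30]),):
  for m in models.cut_out(n,'wrist')[:1]:
    print(n,m['score'],m['box']);w,i=fit(c,n,m['pixels'],x,y,A);print(np.round(w,1),i)
    L.append((n,w[0]/1e3,w[1]/1e3,w[2],0))
    if v is None: v=w
overlay(c,im,L,'w16o.png')
plan([v[0]/1e3,v[1]/1e3,.028],90+v[2])
```

```text
[ 0.56567635 -0.32973797  0.14686596] -65.56122159543372
single_window 0.84 [301.4, 170.9, 335.1, 221.5]
[ 563.8 -330.8   24.4] 0.9792519792519793
translation [4.76 0.   0.08] turn [0.01 0.   0.  ] q6~ 0.56 rows>= 3
```

View pics/w16o.png

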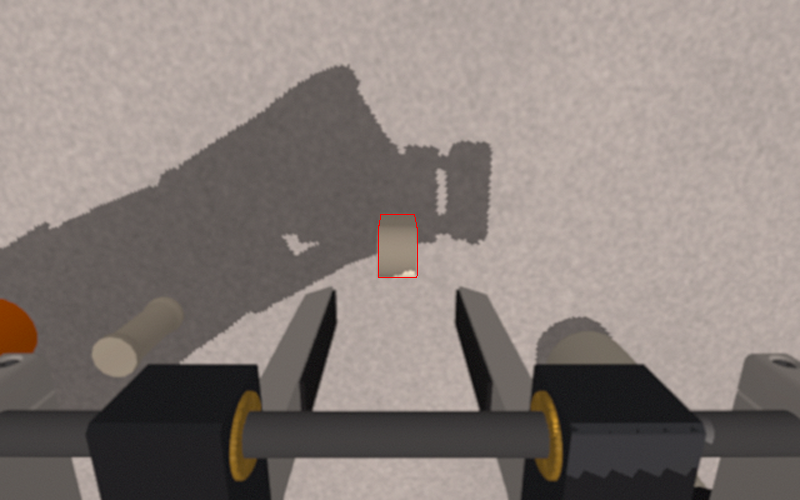

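The window is centred, and the bottle is about 5 cm clear of the gripper body. Descending and gripping.

Emit:
arm_command --deltas '[{"translation": [1.4, 0, 0.06], "turn": [0, 0, 0]}, {"translation": [2.8, 0, 0.06], "turn": [0, 0, 0]}, {"translation": [4.0, 0, 0.06], "turn": [0, 0, 0]}, {"translation": [4.7, 0, 0.06], "turn": [0, 0, 0]}, {"translation": [4.7, 0, 0.06], "turn": [0, 0, 0]}, {"translation": [4.7, 0, 0.06], "turn": [0, 0, 0]}, {"translation": [4.7, 0, 0.06], "turn": [0, 0, 0]}]'

```text
time_s: 28.47
ee_pos: [0.5647, -0.3322, 0.0313]
eef_rot: [2.146, 1.568, -0.571]
force: [-0.3, -0.2, 1.0]
grip_width: 0.0516
```

Emit:
arm_command --deltas '[{"translation": [0, 0, 0], "turn": [0, 0, 0]}, {"translation": [0, 0, 0], "turn": [0, 0, 0]}, {"translation": [0, 0, 0], "turn": [0, 0, 0]}, {"translation": [0, 0, 0], "turn": [0, 0, 0]}, {"translation": [0, 0, 0], "turn": [0, 0, 0]}, {"translation": [0, 0, 0], "turn": [0, 0, 0]}, {"translation": [0, 0, 0], "turn": [0, 0, 0]}]' --gripper 16

```text
time_s: 29.05
ee_pos: [0.5639, -0.3323, 0.0298]
eef_rot: [2.19, 1.57, -0.528]
force: [-1.4, 1.2, 4.5]
grip_width: 0.0239
```

Run:
```python
from h import *
plan([.485,.292,.16],-93.7)
```

```text
translation [ -5.21 -24.05  -7.41] turn [ 5.6 -0.  -0. ] q6~ 2.12 rows>= 16
```

Emit:
arm_command --deltas '[{"translation": [-1.2, 0, 0], "turn": [0, 0, 0]}, {"translation": [-2.6, 0, 0], "turn": [0, 0, 0]}, {"translation": [-4.0, 0, 0], "turn": [0, 0, 0]}, {"translation": [-5.2, -1.2, -0.4], "turn": [0.3, 0, 0]}, {"translation": [-5.2, -24.0, -7.4], "turn": [5.6, 0, 0]}, {"translation": [-5.2, -24.0, -7.4], "turn": [5.6, 0, 0]}, {"translation": [-5.2, -24.0, -7.4], "turn": [5.6, 0, 0]}, {"translation": [-5.2, -24.0, -7.4], "turn": [5.6, 0, 0]}, {"translation": [-5.2, -24.0, -7.4], "turn": [5.6, 0, 0]}, {"translation": [-5.2, -24.0, -7.4], "turn": [5.6, 0, 0]}, {"translation": [-5.2, -24.0, -7.4], "turn": [5.6, 0, 0]}, {"translation": [-5.2, -24.0, -7.4], "turn": [5.6, 0, 0]}]'

```text
time_s: 30.05
ee_pos: [0.5181, 0.0296, 0.1588]
eef_rot: [-3.014, 1.571, 0.063]
force: [0.2, -0.1, -1.5]
grip_width: 0.0237
```

Emit:
arm_command --deltas '[{"translation": [0, 0, 0], "turn": [0, 0, 0]}, {"translation": [0, 0, 0], "turn": [0, 0, 0]}, {"translation": [0, 0, 0], "turn": [0, 0, 0]}]'

```text
time_s: 30.3
ee_pos: [0.5189, 0.0275, 0.1588]
eef_rot: [1.968, 1.571, -1.238]
force: [0.6, -0.8, -0.8]
grip_width: 0.0238
```

Run:
```python
from h import *
o=ctrl.get_obs();print(o['ee_pos'],o['grip_width']);plan([.485,.292,.13],-93.7)
```

```text
[0.51890589 0.02747177 0.15883671] 0.02384382882089245
translation [  1.15 -10.47   2.03] turn [ 0.01 -0.   -0.  ] q6~ 2.11 rows>= 7
```

Emit:
arm_command --deltas '[{"translation": [0, -10.45, 2.03], "turn": [0, 0, 0]}, {"translation": [0, -10.45, 2.03], "turn": [0, 0, 0]}, {"translation": [0, -10.45, 2.03], "turn": [0, 0, 0]}, {"translation": [0, -10.45, 2.03], "turn": [0, 0, 0]}, {"translation": [1.15, -10.45, 2.03], "turn": [0, 0, 0]}, {"translation": [1.15, -10.45, 2.03], "turn": [0, 0, 0]}, {"translation": [1.15, -10.45, 2.03], "turn": [0, 0, 0]}, {"translation": [1.15, -10.45, 2.03], "turn": [0, 0, 0]}, {"translation": [1.15, -10.45, 2.03], "turn": [0, 0, 0]}, {"translation": [1.15, -10.45, 2.03], "turn": [0, 0, 0]}, {"translation": [1.15, -10.45, 2.03], "turn": [0, 0, 0]}]'

```text
time_s: 31.22
ee_pos: [0.4858, 0.2902, 0.1305]
eef_rot: [-2.878, 1.57, 0.197]
force: [0.9, -0.6, -0.6]
grip_width: 0.024
```

Run:
```python
from h import *
c,im=shot('wrist','w17.png');o=ctrl.get_obs()['ee_pos'];print(o,jaw())
overlay(c,im,[('single_window',o[0],o[1],-3.7,o[2]-.0298),('short_tray',.528,.2895,-3.7,0)],'w17o.png')
plan([.485,.292,.035],-93.7)
```

```text
[0.48573693 0.29040631 0.13053604] -93.80907268320014
translation [ 3.82 -0.06  0.04] turn [-0.02 -0.01  0.  ] q6~ 2.11 rows>= 3
```

View pics/w17o.png

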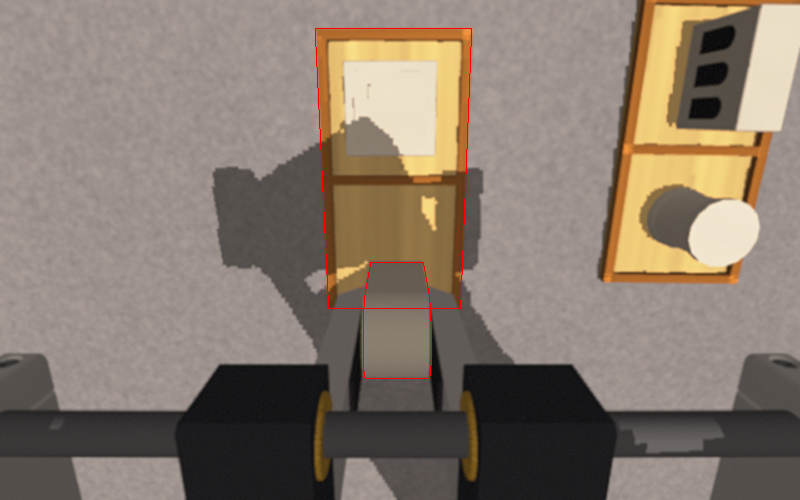

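The single window is held upright over the near compartment. Lowering and releasing.

Emit:
arm_command --deltas '[{"translation": [1.2, -0.06, 0.04], "turn": [0, 0, 0]}, {"translation": [2.3, -0.06, 0.04], "turn": [0, 0, 0]}, {"translation": [3.2, -0.06, 0.04], "turn": [0, 0, 0]}, {"translation": [3.65, -0.06, 0.04], "turn": [0, 0, 0]}, {"translation": [3.82, -0.06, 0.04], "turn": [0, 0, 0]}, {"translation": [3.82, -0.06, 0.04], "turn": [0, 0, 0]}, {"translation": [3.82, -0.06, 0.04], "turn": [0, 0, 0]}, {"translation": [3.82, -0.06, 0.04], "turn": [0, 0, 0]}]'

```text
time_s: 31.93
ee_pos: [0.4847, 0.2934, 0.0357]
eef_rot: [-2.57, 1.569, 0.507]
force: [-0.4, 0.5, -1.1]
grip_width: 0.0242
```

Emit:
arm_command --deltas '[{"translation": [0, 0, 0], "turn": [0, 0, 0]}, {"translation": [0, 0, 0], "turn": [0, 0, 0]}, {"translation": [0, 0, 0], "turn": [0, 0, 0]}, {"translation": [0, 0, 0], "turn": [0, 0, 0]}, {"translation": [-1, 0, 0], "turn": [0, 0, 0]}, {"translation": [-2, 0, 0], "turn": [0, 0, 0]}, {"translation": [-3, 0, 0], "turn": [0, 0, 0]}, {"translation": [-4, 0, 0], "turn": [0, 0, 0]}, {"translation": [-5, 0, 0], "turn": [0, 0, 0]}, {"translation": [-6, 0, 0], "turn": [0, 0, 0]}, {"translation": [-7, 0, 0], "turn": [0, 0, 0]}, {"translation": [-7, 0, 0], "turn": [0, 0, 0]}]' --gripper 46

```text
time_s: 32.93
ee_pos: [0.4854, 0.2941, 0.2148]
eef_rot: [-2.598, 1.563, 0.479]
force: [-0.5, 0.3, 0.8]
grip_width: 0.0464
```

Emit:
arm_command --deltas '[{"translation": [-1.5, 3, 1], "turn": [0, 0, 0]}, {"translation": [-1.5, 3, 1], "turn": [0, 0, 0]}, {"translation": [-1.5, 3, 1], "turn": [0, 0, 0]}, {"translation": [-1.5, 3, 1], "turn": [0, 0, 0]}, {"translation": [-1.5, 3, 1], "turn": [0, 0, 0]}, {"translation": [-1.5, 3, 1], "turn": [0, 0, 0]}]'

```text
time_s: 33.43
ee_pos: [0.4544, 0.2207, 0.2462]
eef_rot: [0.315, 1.57, -2.891]
force: [-0.1, -0.3, -0.1]
grip_width: 0.0461
```

Run:
```python
from h import *
P=[('dome',.663,.089,0,.004),('triple_window',.577,.095,-4.2,.004),('short_column',.491,.101,0,.004),('tower_roof',.571,.287,-3.7,.004),('single_window',.485,.292,-3.7,.004)]
c,im=shot('wrist','w18.png');overlay(c,im,P,'w18o.png')
c,im=shot('scene','s18.png');overlay(c,im,P+[('tall_column',.436,-.196,0,0)],'s18o.png')
for n in('glue_bottle','tub','tall_column'):
    m=models.mark_of(n,'scene')[0];print(n,np.round(m['at'],1))
print(ctrl.get_obs()['time_s'])
```

```text
glue_bottle [194.5 287.3]Traceback (most recent call last):
  File "<stdin>", line 6, in <module>
IndexError: list index out of range
```

View pics/w18o.png

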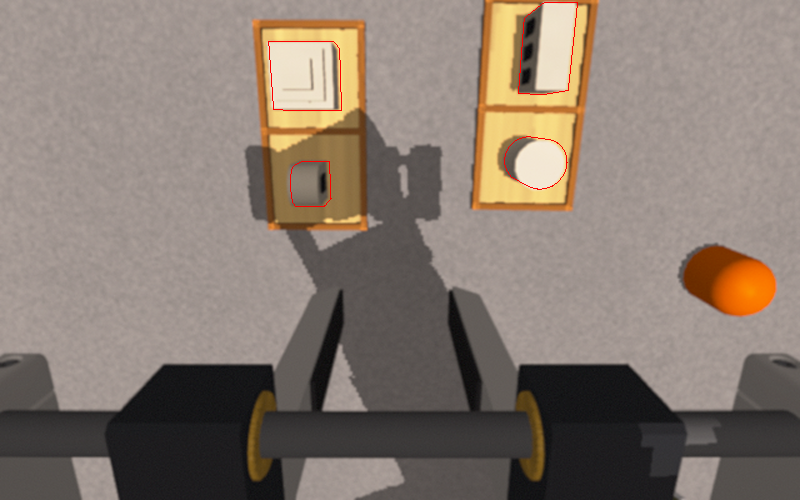

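View pics/s18o.png

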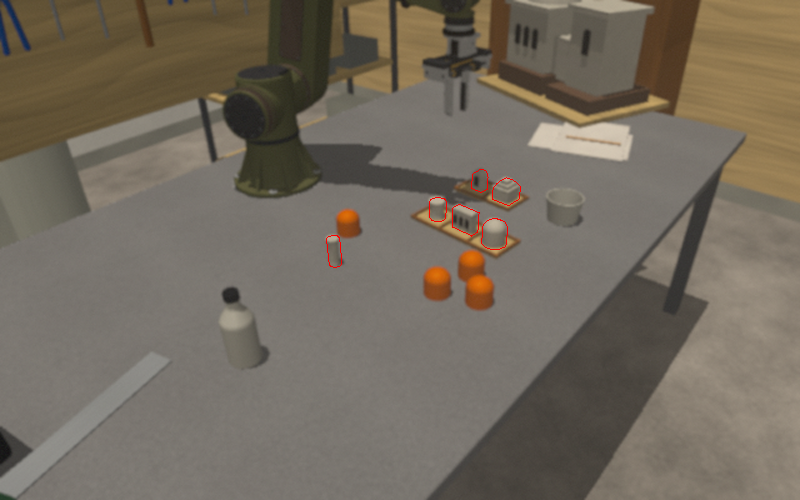

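All five parts stand upright in separate compartments. The tall column, bottle and tub are where they were. Handing in.

```bash
python3 -c "
from station import ctrl
print(ctrl.hand_in())"
```

```text
the job is handed in; nothing more can be done
None
```

I made up both kits and handed the job in at about 33.5 s.
- **Long tray:** dome in the far compartment, triple window in the middle, short column in the near one.
- **Short tray:** tower roof in the far compartment, single window in the near one.

**Last checks:** Four of the five parts match their predicted upright outlines within the compartments in the final wrist picture. The dome was out of that picture, but it matched in the scene picture and in the wrist picture taken after it was placed. In the scene picture, the tall column matches its earlier position, and the bottle and tub look unmoved. No force reading at the end of a move was above about 7 N.

**Failed check:** My last scripted position check confirmed only the bottle. The network did not find the tub in that picture and the script stopped there. I therefore judged the tub and tall column by eye and by the overlaid outline.

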